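# Load the battery charging cradle and lock its bail

### The arm

A 6-joint arm with a two-finger parallel gripper is mounted at the origin on a cart in front of the work surface, level with it; the furniture and walls round the work are solid. World frame = base frame: x ahead of the robot, y to its left, z up, the work surface at z = 0. Lengths are in mm, angles in degrees, forces in N, time in s.
With the tool pointing down it reaches from about 300 to 850 mm from the base axis. Payload 4.2 kg.
Tool frame: the origin (TCP) lies between the finger pads; the fingertips stand 11 mm ahead of it and the grasp point (between the pads) lies 8 mm behind it (env.tips_ahead is the distance from the TCP to the fingertips, in mm); z points along the fingers, y is the line along which they close (so a half turn about z gives the same grasp; the last joint's range is limited). The gripper opens to 91 mm and grips with 3 to 60 N. Pads are 32 mm wide; open, the fingers measure 118 mm over their backs; the gripper's body (76 mm by 178 mm) begins 60 mm behind the grasp point.
Start: joints at [-1.146, 18.312, 89.639, -0, 72.044, -1.146], TCP at [575.015, 0, 224.976] pointing down, gripper open.
Joint ranges: [-177.97, 177.97], [-48.28, 115.42], [12.27, 149.76], [-77.06, 257.06], [2.81, 150.46], [-146.56, 146.56]. Speed limits (degrees/s): [147.25, 147.25, 180, 180, 180, 180].

### API

Orientations are given as [roll, pitch, yaw] about the fixed x, y, z axes, in that order (R = Rz(yaw) Ry(pitch) Rx(roll)).
In Python, from workcell import env, cams gives the robot as it stands.
- The arm moves only by the tool step_arm, never from a script. Its arguments are lists of equal length, an entry for each row: "linear": the shift along the tool's x, y, z in units of 30 cm (1.0 is 30 cm), a list of three; "turn": the turn about the tool's z in units of 360 degrees (1.0 is 360 degrees). In form: {"linear": [[tx, ty, tz], ...], "turn": [turn, ...]}. A call has 1 to 20 rows; each row is the pose to reach, as a shift and turn from the pose commanded when the call began, along the tool's axes at that moment, turning the shorter way round; what a row does not reach only later rows make up. A row lasts 1/8 s, in which the tool goes at most 62.5 mm and 10.7 degrees, less where a joint would pass 70% of its speed; a pose out of reach is approached as far as the arm can. A call with a number of a shift or a turn outside -1 to 1 is refused whole. A call with a gripper value outside its range is refused whole. "fingers" is the closure, from -1 (fully open) to 1 (shut), so that 0 is half open, set as the call begins (left out, the last holds). The fingers move at their own pace and stop on an object; "force" is the grip in N (left out, the last holds). Time passes only in rows, so rows that repeat a pose let the fingers close. It gives the time, the measured TCP pose, the force, the opening and the grip force at its end, in the units of the state.
- env.state(): the state, without advancing time (a new reading comes with each control period).
- cams.grab_frame(name): name is "scene" or "side" or "wrist"; returns a dict with "color" (480x640x3 uint8, blue, green, red), "fx", "fy", "cx", "cy" (pixels), "extrinsics" (4x4, takes a point from camera to world coordinates); the wrist camera has in their place "tool_from_camera" (4x4, takes a point from camera to tool coordinates, whose origin is the TCP and whose axes are the flange's). Camera axes: x right, y down, z forward; pixel columns grow to the right and rows downward; lengths in mm; the calibration is good to about 2 mm. A picture is of the moment at which its call begins: read the wrist's pose just before it. There is no depth.
- env.job_done(): hands the job in; it is judged then, once.
The state is a dict: "time_s": time; "qpos": joint angles; "qvel": joint speeds; "effort": joint torques, N m; "ee_pos": TCP position; "ee_rot": TCP orientation; "force": force on the tool from outside, world axes, zero at the start; "torque": the same for the moment, N m; "gripper_width": finger opening in mm; "gripper_force": force on a finger pad.
Only numpy, scipy, OpenCV 4.12 (cv2) and the standard library are available. Lean on these libraries where they do the work, as an engineer would, in place of code of your own. Each camera call takes 0.05 s, during which the arm holds its last target. There are 200 camera calls.

### The job

Load the charging cradle for the service van: draw the locking pin, lay it aside on the hood or the bench, and swing the bail up and back out of the way; slide every flat battery pack on the bench, contacts first, fully home into a bay of its own width (the wide packs into the two outer bays in either order, the slim pack into the middle one). Then swing the bail down in front of the packs as far as it goes, so that the eye at its end lines up with the fork on the cradle's corner, and push the locking pin back through fork and eye until its head meets the fork.

Things in the scene. Friction and masses are not known exactly. Their poses are not given: they have to be found in the camera images.
- cradle: grey battery charging cradle, heavy, fixed. Origin on the bench below the middle of its hood's front edge; x runs into the bays, y to the left along the front, z up. Base y +-104 mm, x -42 to +96 mm; its top (sill and bay floor) 20 mm above the bench. 8 mm walls beside the bays reach out over the sill to x = -12 mm with rounded noses, 38 mm high
- hood (a point): middle of the front edge of the flat-topped hood (x = 0 to 96 mm) over all three bays, 50.5 mm above the bench. Underside of the hood 40.5 mm above the bench, its edge rounded, so the slots are 20.5 mm high. Slots end at the contact block 68 mm behind this edge; a pack fully home still stands 40 mm out of the hood, its fin outside
- bay_left (a point): where the origin of a seated pack lies in the left (y = +64 mm) bay of the charging cradle (floor of the bay, 20 mm above the bench); axes as the cradle's. Wide bay, 64.4 mm
- bay_mid (a point): where the origin of a seated pack lies in the middle (y = 0) bay of the charging cradle (floor of the bay, 20 mm above the bench); axes as the cradle's. Slim bay, 48.4 mm
- bay_right (a point): where the origin of a seated pack lies in the right (y = -64 mm) bay of the charging cradle (floor of the bay, 20 mm above the bench); axes as the cradle's. Wide bay, 64.4 mm
- bail (a joint): angle of the bail, a steel U-shaped bar hinged on both cheeks of the cradle about its y axis: 0 = down at its stop, bar across the front of the packs; grows as it swings up and back; 1.57 = straight up; stop at 2.4. Stiff hinge (about 0.5 N m), stays where it is left. Starts down, locked by the pin; a gripper works freely at the bays when it is beyond about 1.8
- bail_hinge (a point): middle of the bail's hinge axis, 32 mm above the bench, 40 mm behind the hood's front edge (cradle x = +40 mm); axes as the cradle's. At angle a the bail's 10 mm round cross bar lies at cradle x = 40 - 88 cos a, z = 32 + 88 sin a mm
- bail_grip (a point): centre of the bail's black round paddle: a disc 28 mm across, 10 mm thick along the cradle's y, 34 mm out from the middle of the bar, 122 mm from the hinge axis; pinch it on its two flat sides. With the bail down it is 32 mm above the bench and 82 mm in front of the hood's edge. It turns with the bail
- fork (a point): centre of the pin fork, cradle's left front corner, 32 mm above the bench; axes as the cradle's. Two upright plates 28 mm wide, 8 mm thick, 11 mm apart, with 12 mm holes along x; front face 13.5 mm in front (-x) of this point. The bail's eye (8 mm, 12 mm hole) lines up between them when the bail is at its stop. The pin goes in along +x; seated, its tip is 34 mm behind this point
- pin: locking pin: square dark head 24 x 24 x 30 mm, round steel shank 10 mm thick and 48 mm long with a tapered tip. x runs along the shank from head to tip; lies level on a side of its head, axis 12 mm above what it lies on; starts seated in the fork, sagging slightly in its holes. Origin at the shoulder between head and shank, 12 mm off the axis. 0.1 kg
- tool_case: large closed orange tool case, stays where it is, not part of the job; origin: centre of its underside. It reaches 167 mm to the front (-x), 174 mm to the back, 215 mm to either side (y) and is 100 mm high; packs lie in the strip of bench, about 160 mm deep, in front of it and just beyond its right end
- pin_grip (a point): centre of the pin's square head, on its axis, 15 mm behind the shoulder
- pin_tip (a point): end of the pin's tapered tip, on its axis, 48 mm in front of the shoulder
- pack_wide_1: wide battery pack: flat black slab 108 (x) x 62 (y) x 18 mm. Origin: centre of the underside. +x is the leading end with brass contacts, which goes in first. A grey upright grip fin 28 long (x) x 10 mm thick (y) stands on it, 18 to 44 mm above the underside, its middle at x = -32 mm. 0.2 to 0.33 kg. May be absent (no reading)
- pack_wide_2: other wide battery pack: flat black slab 108 (x) x 62 (y) x 18 mm. Origin: centre of the underside. +x is the leading end with brass contacts, which goes in first. A grey upright grip fin 28 long (x) x 10 mm thick (y) stands on it, 18 to 44 mm above the underside, its middle at x = -32 mm. 0.2 to 0.33 kg. May be absent (no reading)
- pack_slim: slim battery pack: flat black slab 108 (x) x 46 (y) x 18 mm. Origin: centre of the underside. +x is the leading end with brass contacts, which goes in first. A grey upright grip fin 28 long (x) x 10 mm thick (y) stands on it, 18 to 44 mm above the underside, its middle at x = -32 mm. 0.2 to 0.33 kg. May be absent (no reading)

How it is judged (in metres and radians):
On the way, in this order (a step that is already met when the one before it is completed fails the run):
1. the locking pin is drawn out of the fork (x of pin_tip in the frame of fork below -0.014 m), for 0.2 s.
2. the bail is swung up and back (beyond 1.3 rad) (value of joint bail above 1.3 rad), for 0.2 s.
3. every pack that is there sits fully home in a bay of its width (((x of pack_wide_1 in the frame of bay_left between -0.005 and 0.004 m and y of pack_wide_1 in the frame of bay_left between -0.004 and 0.004 m and z of pack_wide_1 in the frame of bay_left between -0.004 and 0.004 m and angle between the x axis of pack_wide_1 and the x axis of cradle, either way round below 0.08 rad) or (x of pack_wide_1 in the frame of bay_right between -0.005 and 0.004 m and y of pack_wide_1 in the frame of bay_right between -0.004 and 0.004 m and z of pack_wide_1 in the frame of bay_right between -0.004 and 0.004 m and angle between the x axis of pack_wide_1 and the x axis of cradle, either way round below 0.08 rad)) and ((x of pack_wide_2 in the frame of bay_left between -0.005 and 0.004 m and y of pack_wide_2 in the frame of bay_left between -0.004 and 0.004 m and z of pack_wide_2 in the frame of bay_left between -0.004 and 0.004 m and angle between the x axis of pack_wide_2 and the x axis of cradle, either way round below 0.08 rad) or (x of pack_wide_2 in the frame of bay_right between -0.005 and 0.004 m and y of pack_wide_2 in the frame of bay_right between -0.004 and 0.004 m and z of pack_wide_2 in the frame of bay_right between -0.004 and 0.004 m and angle between the x axis of pack_wide_2 and the x axis of cradle, either way round below 0.08 rad)) and x of pack_slim in the frame of bay_mid between -0.005 and 0.004 m and y of pack_slim in the frame of bay_mid between -0.004 and 0.004 m and z of pack_slim in the frame of bay_mid between -0.004 and 0.004 m and angle between the x axis of pack_slim and the x axis of cradle, either way round below 0.08 rad), for 0.2 s.
4. the bail is down at its stop in front of the packs (all of step 3 and value of joint bail below 0.04 rad), for 0.2 s.
At the end, for the whole second after the job is handed in: Every pack present is home in a bay of its own width (within 5 mm of the contacts, on the floor, square to 0.08 rad); the bail is down (under 0.04 rad); the pin lies at rest through fork and eye, on their axis within 6 mm, its tip 29 mm or more behind the fork centre (all of step 4 and x of pin_tip in the frame of fork above 0.029 m and y of pin_tip in the frame of fork between -0.006 and 0.006 m and z of pin_tip in the frame of fork between -0.006 and 0.006 m and x of pin_grip in the frame of fork below -0.02 m and linear speed of pin below 0.02 m/s); the robot touches nothing.
Of pack_wide_1, pack_wide_2, pack_slim only 2 to 3 are there at a start; the rules pass over those that are not, and their reading is None.
At some moment in a run one of pack_wide_1, pack_wide_2, pack_slim, pin may be knocked a few centimetres aside while the robot is not near it.
Once in a run the grip may slacken for a moment while it holds something.
It also fails if it takes over 210 s, if anything falls off the work surface, if the arm or the gripper's body presses on something with over 40 N, if the wrist force passes 120 N, or if a joint passes its speed limit or range.

## Working session

There is one attempt and no reset: what is moved stays moved. The work goes in short steps, Python scripts to look and compute and a tool call to move; the robot and the scene stay as the last step left them, time stands still between calls to the robot, and variables do not carry over. Pictures are saved under pics/ and viewed, at most 14 in all, crops included, and the job is handed in when it is done.

Besides the shell and the picture viewer there is one more tool, called after ">>>" by a JSON object that holds its "api" and its "payload", one argument or row to a line. step_arm: Moves the arm, as the interface text tells. Its arguments: {"type":"object","properties":{"linear":{"type":"array"},"turn":{"type":"array"},"fingers":{"type":"number"},"force":{"type":"number"}},"required":["linear","turn"]}

```bash
ls; mkdir -p pics; cat > h.py <<'E'
import numpy as np, cv2
from scipy.spatial.transform import Rotation as R
from workcell import env, cams
def pose(s=None):
    s=s or env.state(); T=np.eye(4); T[:3,:3]=R.from_euler('xyz',s['ee_rot'],degrees=True).as_matrix(); T[:3,3]=s['ee_pos']; return T
def grab(n,save=None):
    T=pose(); f=cams.grab_frame(n)
    f['E']=np.array(f['extrinsics']) if 'extrinsics' in f else T@np.array(f['tool_from_camera'])
    if save: cv2.imwrite('pics/'+save,f['color'])
    return f
def ray(f,u,v):
    E=f['E']; d=E[:3,:3]@np.array([(u-f['cx'])/f['fx'],(v-f['cy'])/f['fy'],1]); return E[:3,3],d
def onz(f,u,v,z):
    o,d=ray(f,u,v); return o+d*(z-o[2])/d[2]
def proj(f,p):
    q=np.linalg.inv(f['E'])@np.append(p,1); return np.array([f['fx']*q[0]/q[2]+f['cx'],f['fy']*q[1]/q[2]+f['cy']])
E
python3 - <<'E'
from h import *
import pickle
s=env.state(); print(s)
fs={}
for n in('scene','side','wrist'):
    f=grab(n,n+'0.png'); fs[n]=f; print(n,f['fx'],f['cx'],f['cy'],np.round(f['E'],2).tolist())
pickle.dump(fs,open('f0.pkl','wb'))
E
```

```text
pics
{'time_s': 0.0, 'qpos': array([-1.14812326e+00,  1.83519275e+01,  8.97073519e+01, -1.28158621e-04,
        7.20433285e+01, -1.14322332e+00]), 'qvel': array([ 0.00555344, -0.14159468, -0.02285136,  0.00387268,  0.02286401,
        0.08900398]), 'effort': array([-5.01459035e-04, -4.12465632e+01, -2.31973493e+01,  7.28826877e-02,
        4.58198413e-02, -1.41870069e-04]), 'ee_pos': array([ 5.74508575e+02, -1.22307737e-02,  2.24110984e+02]), 'ee_rot': array([-1.79897410e+02, -1.92537922e-03,  8.99951380e+01]), 'force': array([ 0.07437234,  0.4056232 , -0.93380308]), 'torque': array([ 0.03605803, -0.02613446, -0.00041929]), 'gripper_force': 0.0, 'gripper_width': 91.20183831468746}
scene 624.3327300919606 316.0876801453241 242.93373290731265 [[-0.5, -0.64, 0.58, -440.1], [-0.87, 0.38, -0.32, 496.28], [-0.02, -0.66, -0.75, 1348.78], [0.0, 0.0, 0.0, 1.0]]
side 495.8494565648281 322.36765138129516 236.32233478004594 [[-0.96, -0.19, 0.21, 311.42], [-0.28, 0.63, -0.72, 790.97], [0.0, -0.75, -0.66, 785.26], [0.0, 0.0, 0.0, 1.0]]
wrist 415.66449622732074 312.6897145782441 240.97563107987938 [[1.0, 0.0, -0.0, 574.19], [-0.0, -0.97, -0.26, 73.61], [-0.0, 0.26, -0.97, 384.14], [0.0, 0.0, 0.0, 1.0]]
```

View pics/scene0.png

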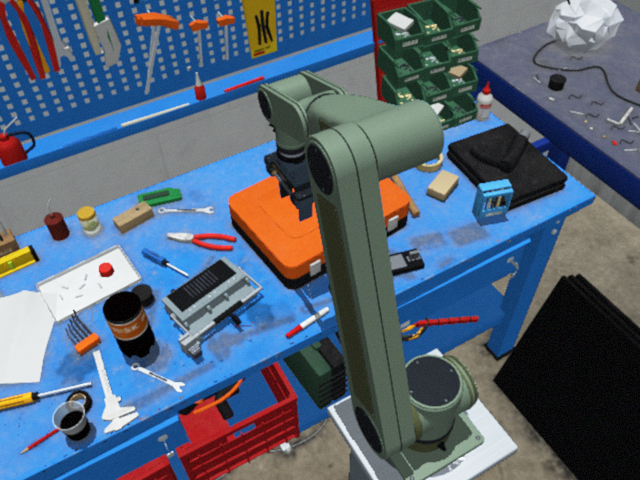

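View pics/side0.png

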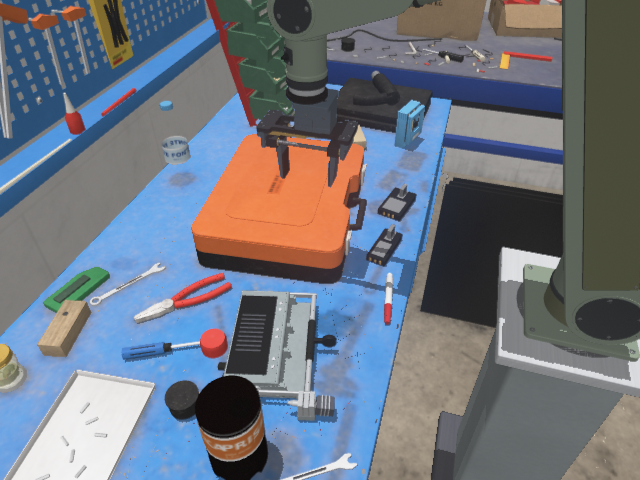

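The scene view shows the cradle at (212,300) with the bail down. The side view shows the cradle at (270,340), paddle at (325,341), fork and pin at (315,405), and two packs at (397,203) and (384,245) in front of the orange case. Next I'll zoom in on the cradle and packs.

```bash
python3 - <<'E'
import cv2,numpy as np
a=cv2.imread('pics/side0.png')
c=cv2.resize(a[280:430,200:350],None,fx=4,fy=4,interpolation=cv2.INTER_CUBIC)
p=cv2.resize(a[170:270,350:450][:, :50*2],None,fx=2,fy=2)
p=cv2.resize(a[95:275,350:417],(200,537),interpolation=cv2.INTER_CUBIC)
o=np.zeros((600,800,3),np.uint8);o[:,:600]=c;o[:537,600:]=p
cv2.imwrite('pics/z1.png',o)
E
```

```text
(no output)
```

View pics/z1.png

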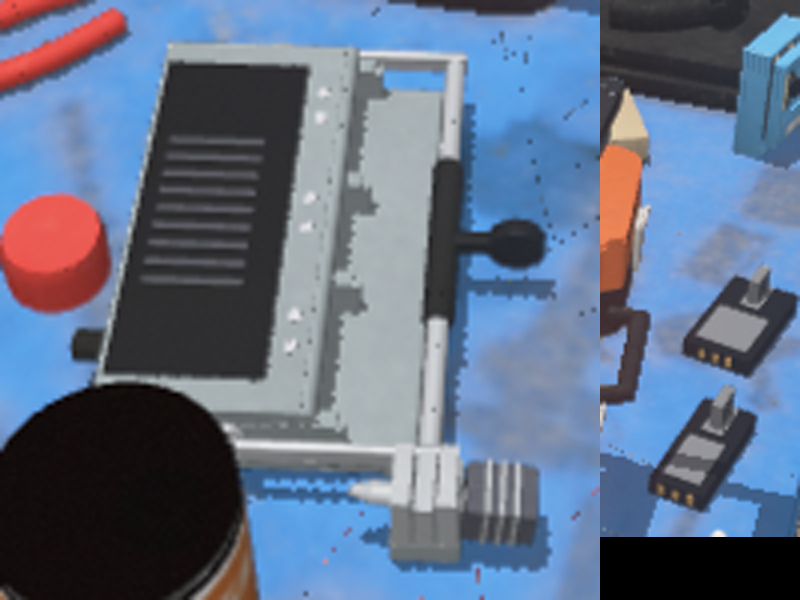

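```bash
python3 - <<'E'
from h import *
import pickle
f=pickle.load(open('f0.pkl','rb'))['side']
def z(u,v): return 200+u/4,280+v/4
for n,u,v,h in [('hood fr-right',315,48,50.5),('pack A mid',None,None,0)]:
    if u: print(n,onz(f,*z(u,v),h).round())
print('fork',onz(f,317,403,32).round(),'paddle',onz(f,326,341,32).round())
print('packA',onz(f,383,247,18).round(),'packB',onz(f,396,205,18).round())
E
```

```text
hood fr-right [581. 172.  51.]
fork [441. 372.  32.] paddle [462. 247.  32.]
packA [413. -54.  18.] packB [ 412. -219.   18.]
```

The crop shows the bail down. The paddle is at crop (518,243), the fork at (425,500), and the pin head at crop (500,500). Two packs have their fins to the robot side and contacts pointing towards the cradle and case.

>>> {"api": "step_arm", "payload": {
  "linear": [
    [0.77, -0.2, -0.08],
    [0.77, -0.2, -0.08],
    [0.77, -0.2, -0.08],
    [0.77, -0.2, -0.08],
    [0.77, -0.2, -0.08],
    [0.77, -0.2, -0.08],
    [0.77, -0.2, -0.08]
  ],
  "turn": [0, 0, 0, 0, 0, 0, 0]
}}

```text
time_s: 1.02
ee_pos: [515.3, 229.7, 248.7]
ee_rot: [-180.0, 0.0, 89.9]
force: [0.5, 0.4, 0.7]
gripper_width: 91.2
gripper_force: 0.0
```

```bash
python3 - <<'E'
from h import *
import pickle
f=grab('wrist','w1.png'); pickle.dump(f,open('w1.pkl','wb')); print(env.state()['ee_pos'],env.state()['ee_rot'])
E
```

```text
[515.3246487  229.63941579 248.71513311] [-1.79978579e+02  2.77341980e-02  8.98873380e+01]
```

View pics/w1.png

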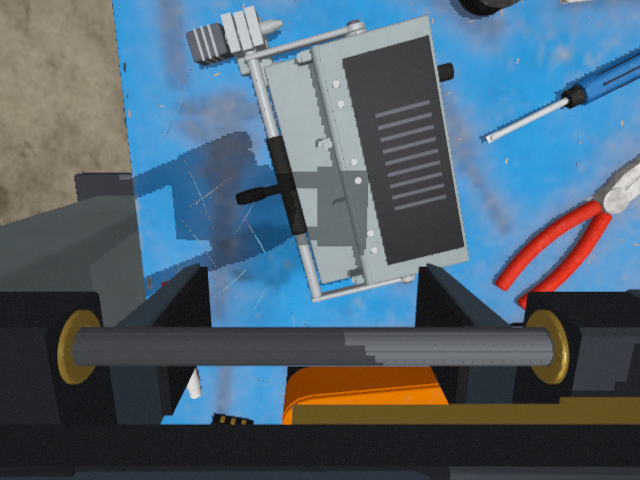

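View pics/wrist0.png

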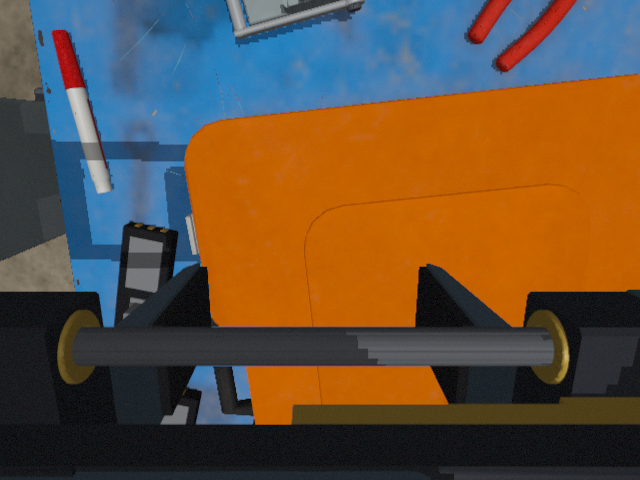

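The wrist view shows the cradle: fork at (242,32), pin head (207,45), paddle (252,196), and hood back corners (428,17) and (467,258). The first wrist picture shows one pack at (148,262) and part of another at (183,410).

```bash
python3 - <<'E'
from h import *
import pickle
f=pickle.load(open('w1.pkl','rb'));s=pickle.load(open('f0.pkl','rb'))
P=lambda u,v,z:onz(f,u,v,z)[:2]
bl,br=P(428,17,50.5),P(467,258,50.5); print('back corners',bl,br,np.linalg.norm(bl-br))
d=(bl-br)/np.linalg.norm(bl-br); yaw=np.degrees(np.arctan2(-d[0],d[1])); print('yaw',yaw)
x=np.array([d[1],-d[0]]); mid=(bl+br)/2-96*x; print('origin',mid)
yb=[P(247,62,37),P(315,297,37)];e=yb[0]-yb[1];print('bar yaw',np.degrees(np.arctan2(-e[0],e[1])), np.linalg.norm(e))
for n,p in [('paddle tip',P(240,198,32)),('fork',P(242,32,46)),('pinhead',P(207,45,44)),('bar1',yb[0]),('bar2',yb[1])]:
    q=p-mid; print(n,p.round(1),'cradle',(q@x).round(1),(q@d).round(1))
for n,fr,u,v,z in [('side paddle',s['side'],329.5,341,32),('side forkpinmid',s['side'],325,403,44),('side hoodFR',s['side'],289,292,50.5),('side BR',s['side'],242,291,50.5)]:
    p=onz(fr,u,v,z)[:2];q=p-mid;print(n,p.round(1),(q@x).round(1),(q@d).round(1))
f=s['wrist']; a,b=onz(f,125,222,18)[:2],onz(f,177,233,18)[:2]; print('packA front',a,b,np.linalg.norm(a-b))
f=s['side']
for n,q in {'A':[(366,257),(383,264),(402,237)],'B':[(381,209),(397,215),(416,195)]}.items():
    print(n,[onz(f,u,v,18)[:2].round().tolist() for u,v in q])
E
```

```text
back corners [604.41364141 386.50893069] [653.55539435 189.85019507] 202.70562444452867
yaw 14.029955437664885
origin [535.84828315 264.90636414]
bar yaw 15.032388639445674 217.15833684540195
paddle tip [448.  241.7] cradle -90.8 -1.2
fork [458.4 377.1] cradle -47.9 127.6
pinhead [429.5 368. ] cradle -78.2 125.8
bar1 [460.1 356.2] cradle -51.3 106.9
bar2 [516.4 146.5] cradle -47.5 -110.2
side paddle [455.5 244.7] -82.9 -0.1
side forkpinmid [426.2 375.1] -79.6 133.5
side hoodFR [561.9 166.5] 1.4 -101.8
side BR [652.5 191. ] 95.3 -100.0
packA front [404.05908949  -8.05169231] [450.13997614 -18.26361463] 47.19885032627076
A [[443.0, -11.0], [402.0, 0.0], [377.0, -102.0]]
B [[445.0, -192.0], [403.0, -180.0], [370.0, -276.0]]
```

```bash
python3 - <<'E'
from h import *
import pickle
s=pickle.load(open('f0.pkl','rb'));w=pickle.load(open('w1.pkl','rb'))
th=np.radians(14.3);X=np.array([np.cos(th),np.sin(th)]);Y=np.array([-X[1],X[0]]);O=np.array([536,265])
def pr(n,p): q=p[:2]-O; print(n,p.round(),'cr',(q@X).round(),(q@Y).round())
pr('edge1',onz(w,115,30,0));pr('edge2',onz(w,128,160,0))
pr('bottle base side',onz(s['side'],235,470,10)); pr('bottle base scene',onz(s['scene'],140,350,0));pr('bottle top scene',onz(s['scene'],123,305,110))
pr('case corner',onz(s['wrist'],195,130,100))
for n,(x,y) in {'pin':(-81,126.5),'lay':(-140,110),'paddle':(-82,0)}.items(): print(n,O+x*X+y*Y)
E
```

```text
edge1 [338. 388.   0.] cr -162.0 168.0
edge2 [336. 274.   0.] cr -192.0 58.0
bottle base side [533. 505.  10.] cr 56.0 233.0
bottle base scene [522. 487.   0.] cr 41.0 218.0
bottle top scene [588. 481. 110.] cr 103.0 196.0
case corner [496.  72. 100.] cr -86.0 -177.0
pin [426.26435065 367.57356999]
lay [373.1679062  337.01186867]
paddle [456.54071002 244.74608096]
```

>>> {"api": "step_arm", "payload": {
  "linear": [
    [0.46, -0.298, 0.4],
    [0.46, -0.298, 0.4],
    [0.46, -0.298, 0.4],
    [0.46, -0.298, 0.4],
    [0.46, -0.298, 0.4],
    [0.46, -0.298, 0.4],
    [0.46, -0.298, 0.4],
    [0.46, -0.298, 0.4],
    [0.46, -0.298, 0.4],
    [0.46, -0.298, 0.4]
  ],
  "turn": [0.21, 0.21, 0.21, 0.21, 0.21, 0.21, 0.21, 0.21, 0.21, 0.21],
  "fingers": 0.0,
  "force": 40
}}

```text
time_s: 2.33
ee_pos: [425.8, 368.7, 128.9]
ee_rot: [180.0, -0.0, 14.5]
force: [0.8, -0.1, 0.6]
gripper_width: 45.7
gripper_force: 0.0
```

```bash
python3 - <<'E'
from h import *
import pickle
f=grab('wrist','w2.png'); pickle.dump(f,open('w2.pkl','wb'))
E
```

```text
(no output)
```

View pics/w2.png

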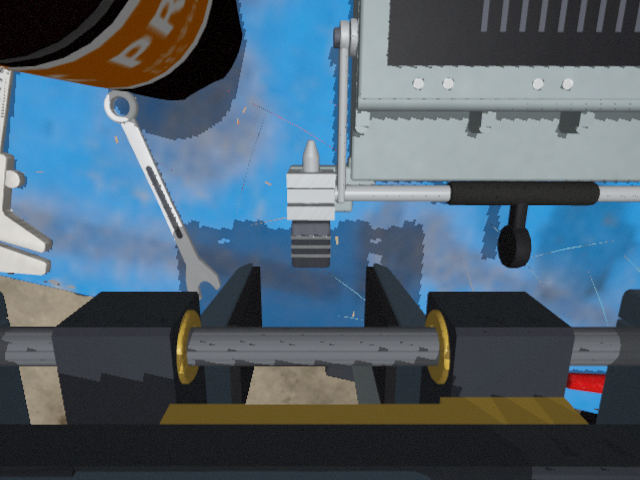

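The wrist view shows the pin head at columns 291–331, rows 222–267, its tip at (311,143). The hood edge is level in the image, so the yaw is right.

```bash
python3 - <<'E'
from h import *
import pickle
f=pickle.load(open('w2.pkl','rb')); T=pose(); Ti=np.linalg.inv(T)
t=lambda u,v,z:(Ti@np.append(onz(f,u,v,z),1))[:3].round(1)
print('TCP',T[:3,3])
print('head back top',t(310.5,261,44),'sides',t(291,245,44),t(330.5,245,44),'head bottom back',t(310.5,267,20))
print('tip',t(311,143,32),'fork top front',t(311,203,46),'fork top L R',t(287,195,46),t(336,195,46))
print('paddle',t(514,248,46),'paddle near',t(515,265,36)); print('bar',t(440,193,37),'hood edge L,R',t(365,107,48),t(635,111,48))
E
```

```text
TCP [425.75462972 368.84188889 128.98204583]
head back top [-6.3 -1.3 85. ] sides [  4.  -13.2  85. ] [ 4.  10.9 85. ] head bottom back [-18.3  -1.4 109. ]
tip [64.4 -1.  97. ] fork top front [30.3 -1.  83. ] fork top L R [ 35.1 -15.1  83. ] [35.1 13.7 83. ]
paddle [  2.6 122.5  83. ] paddle near [-11.6 129.7  93. ]
bar [34.9 77.6 92. ] hood edge L,R [84.3 28.9 81. ] [ 82.2 178.6  81. ]
```

>>> {"api": "step_arm", "payload": {
  "linear": [
    [-0.01, -0.004, 0.17],
    [-0.01, -0.004, 0.27],
    [-0.01, -0.004, 0.315],
    [-0.01, -0.004, 0.315],
    [-0.01, -0.004, 0.315]
  ],
  "turn": [0, 0, 0, 0, 0]
}}

```text
time_s: 3.0
ee_pos: [423.3, 370.2, 35.7]
ee_rot: [-179.9, -0.1, 14.4]
force: [0.5, 0.1, 0.2]
gripper_width: 45.7
gripper_force: 0.0
```

>>> {"api": "step_arm", "payload": {
  "linear": [
    [0, 0, 0],
    [0, 0, 0],
    [0, 0, 0],
    [0, 0, 0],
    [0, 0, 0],
    [0, 0, 0]
  ],
  "turn": [0, 0, 0, 0, 0, 0],
  "fingers": 1.0
}}

```text
time_s: 3.75
ee_pos: [422.6, 369.7, 34.8]
ee_rot: [-180.0, -0.0, 14.4]
force: [-1.0, 1.3, 4.4]
gripper_width: 23.4
gripper_force: 40.0
```

>>> {"api": "step_arm", "payload": {
  "linear": [
    [-0.04, 0, 0],
    [-0.1, 0, 0],
    [-0.17, 0, 0],
    [-0.22, 0, 0],
    [-0.22, 0, 0],
    [-0.22, 0, 0],
    [-0.22, 0, 0]
  ],
  "turn": [0, 0, 0, 0, 0, 0, 0]
}}

```text
time_s: 4.62
ee_pos: [359.2, 353.3, 34.5]
ee_rot: [-180.0, -0.0, 14.4]
force: [-0.4, 0.6, -1.8]
gripper_width: 23.8
gripper_force: 40.0
```

>>> {"api": "step_arm", "payload": {
  "linear": [
    [0, 0, -0.15],
    [0, 0, -0.25],
    [0, 0, -0.25]
  ],
  "turn": [0, 0, 0]
}}

```text
time_s: 5.0
ee_pos: [360.2, 354.3, 111.5]
ee_rot: [-179.8, -0.3, 14.4]
force: [0.6, 0.9, -0.7]
gripper_width: 23.8
gripper_force: 40.0
```

>>> {"api": "step_arm", "payload": {
  "linear": [
    [0.087, 0.2, 0],
    [0.087, 0.4, 0],
    [0.087, 0.6, 0],
    [0.087, 0.6, 0],
    [0.087, 0.6, 0],
    [0.087, 0.6, 0.15],
    [0.087, 0.6, 0.25],
    [0.087, 0.6, 0.29],
    [0.087, 0.6, 0.31],
    [0.087, 0.6, 0.315],
    [0.087, 0.6, 0.315]
  ],
  "turn": [0, 0, 0, 0, 0, 0, 0, 0, 0, 0, 0]
}}

```text
time_s: 6.38
ee_pos: [428.3, 186.3, 17.8]
ee_rot: [-180.0, -0.0, 14.4]
force: [-7.7, -1.2, 22.8]
gripper_width: 23.7
gripper_force: 40.0
```

>>> {"api": "step_arm", "payload": {
  "linear": [
    [0, 0, -0.003],
    [0, 0, -0.003],
    [0, 0, -0.003],
    [0, 0, -0.003]
  ],
  "turn": [0, 0, 0, 0],
  "fingers": -0.1
}}

```text
time_s: 6.88
ee_pos: [428.6, 185.2, 15.7]
ee_rot: [180.0, 0.0, 14.4]
force: [0.3, -1.0, -0.4]
gripper_width: 50.0
gripper_force: 0.0
```

>>> {"api": "step_arm", "payload": {
  "linear": [
    [0, 0, -0.2],
    [0, 0, -0.35],
    [0, 0, -0.35],
    [0, 0, -0.35]
  ],
  "turn": [0, 0, 0, 0]
}}

```text
time_s: 7.38
ee_pos: [427.8, 184.9, 120.2]
ee_rot: [180.0, 0.1, 14.4]
force: [0.2, -0.7, -1.1]
gripper_width: 50.1
gripper_force: 0.0
```

```bash
python3 - <<'E'
from h import *
import pickle
f=grab('wrist','w3.png'); pickle.dump(f,open('w3.pkl','wb')); print(pose())
E
```

```text
[[ 9.68590386e-01  2.48647349e-01 -2.67560597e-03  4.27479839e+02]
 [ 2.48645147e-01 -9.68593986e-01 -1.13195342e-03  1.84695802e+02]
 [-2.87303307e-03  4.31122758e-04 -9.99995780e-01  1.19570849e+02]
 [ 0.00000000e+00  0.00000000e+00  0.00000000e+00  1.00000000e+00]]
```

View pics/w3.png

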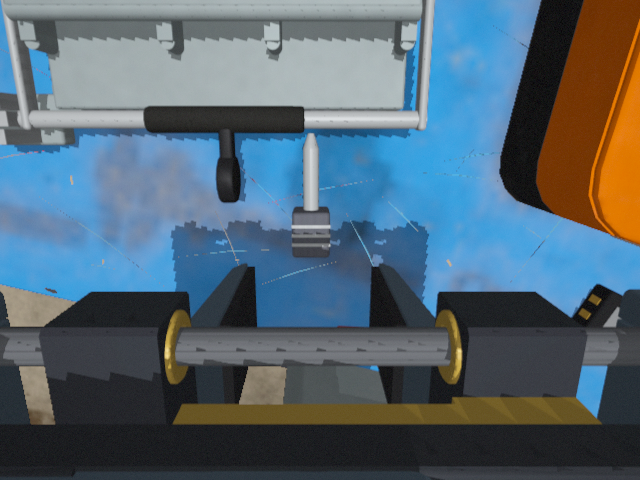

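The pin lies on the bench with its head at (311,232) and tip at (311,140). The paddle is at (229,178).

```bash
python3 - <<'E'
from h import *
import pickle
f=pickle.load(open('w3.pkl','rb')); T=pose(); Ti=np.linalg.inv(T)
t=lambda u,v,z:(Ti@np.append(onz(f,u,v,z),1))[:3].round(1)
print('paddle top',t(230,165,46),'centre',t(228.5,180,32), 'nearpoint',t(229,201,28), 'L/R near',t(218,180,36),t(240,180,36))
print('bar',t(90,118,37),t(370,119,37)); print('noses',[t(u,45,38)[:2].tolist() for u in(34,170,272,405)])
print('hood edge',t(60,17,48),t(400,18,48)); print('pin tip',t(311,135,12),'head back',t(311,250,24))
E
```

```text
paddle top [ 53.7 -46.1  73.4] centre [ 43.8 -50.2  87.4] nearpoint [ 30.5 -51.4  91.5] L/R near [ 44.2 -55.5  83.4] [ 44.2 -42.6  83.4]
bar [  79.  -124.9   82.3] [78.4 32.  82.4]
noses [[116.4, -149.0], [116.4, -76.4], [116.4, -21.9], [116.4, 49.2]]
hood edge [ 127.5 -127.5   71.1] [127.1  43.9  71.2]
pin tip [ 69.4  -1.2 107.4] head back [-2.  -1.2 95.6]
```

>>> {"api": "step_arm", "payload": {
  "linear": [
    [0.15, -0.165, 0],
    [0.15, -0.165, 0.1],
    [0.15, -0.165, 0.1],
    [0.15, -0.165, 0.25],
    [0.15, -0.165, 0.312],
    [0.15, -0.165, 0.312],
    [0.15, -0.165, 0.312]
  ],
  "turn": [0, 0, 0, 0, 0, 0, 0],
  "fingers": 0.45,
  "force": 20
}}

```text
time_s: 8.3
ee_pos: [460.3, 244.2, 28.2]
ee_rot: [-180.0, -0.1, 14.4]
force: [-0.5, 0.8, 0.5]
gripper_width: 25.2
gripper_force: 0.0
```

>>> {"api": "step_arm", "payload": {
  "linear": [
    [0, 0, 0],
    [0, 0, 0],
    [0, 0, 0],
    [0, 0, 0]
  ],
  "turn": [0, 0, 0, 0],
  "fingers": 1.0
}}

```text
time_s: 8.8
ee_pos: [460.2, 244.8, 28.1]
ee_rot: [-180.0, -0.1, 14.4]
force: [-1.6, 1.8, 5.8]
gripper_width: 10.2
gripper_force: 20.0
```

```bash
python3 -c "
import math
for a in (0.15,.3,.5,.7,.9,1.1,1.3,1.5,1.7,1.9,2.1,2.25,2.4): print(a,[round((122*(1-math.cos(a)))/300,3),0,round(-122*math.sin(a)/300,3)])"
```

```text
0.15 [0.005, 0, -0.061]
0.3 [0.018, 0, -0.12]
0.5 [0.05, 0, -0.195]
0.7 [0.096, 0, -0.262]
0.9 [0.154, 0, -0.319]
1.1 [0.222, 0, -0.362]
1.3 [0.298, 0, -0.392]
1.5 [0.378, 0, -0.406]
1.7 [0.459, 0, -0.403]
1.9 [0.538, 0, -0.385]
2.1 [0.612, 0, -0.351]
2.25 [0.662, 0, -0.316]
2.4 [0.707, 0, -0.275]
```

>>> {"api": "step_arm", "payload": {
  "linear": [
    [0.005, 0, -0.061],
    [0.018, 0, -0.12],
    [0.05, 0, -0.195],
    [0.096, 0, -0.262],
    [0.154, 0, -0.319],
    [0.222, 0, -0.362],
    [0.298, 0, -0.392],
    [0.378, 0, -0.406],
    [0.459, 0, -0.403],
    [0.538, 0, -0.385],
    [0.612, 0, -0.351],
    [0.65, 0, -0.327],
    [0.65, 0, -0.327],
    [0.65, 0, -0.327]
  ],
  "turn": [0, 0, 0, 0, 0, 0, 0, 0, 0, 0, 0, 0, 0, 0]
}}

```text
time_s: 10.55
ee_pos: [652.1, 293.8, 127.2]
ee_rot: [-180.0, -0.5, 14.4]
force: [5.8, 2.5, 3.5]
gripper_width: 9.6
gripper_force: 20.0
```

>>> {"api": "step_arm", "payload": {
  "linear": [
    [0, 0, 0],
    [0, 0, 0],
    [0, 0, 0]
  ],
  "turn": [0, 0, 0],
  "fingers": 0.3
}}

```text
time_s: 10.92
ee_pos: [648.2, 292.5, 124.8]
ee_rot: [180.0, 0.1, 14.4]
force: [-0.1, -0.2, 0.1]
gripper_width: 31.9
gripper_force: 0.0
```

>>> {"api": "step_arm", "payload": {
  "linear": [
    [0, 0, -0.2],
    [0, 0, -0.4],
    [-0.15, 0.2, -0.5],
    [-0.3, 0.4, -0.5],
    [-0.4, 0.6, -0.5],
    [-0.5, 0.8, -0.5],
    [-0.57, 0.875, -0.5],
    [-0.57, 0.875, -0.5]
  ],
  "turn": [0, 0, 0, 0, 0, 0, 0, 0]
}}

```text
time_s: 11.92
ee_pos: [546.7, -7.2, 275.7]
ee_rot: [180.0, 0.0, 14.1]
force: [0.5, 1.0, 0.6]
gripper_width: 31.9
gripper_force: 0.0
```

>>> {"api": "step_arm", "payload": {
  "linear": [
    [-0.15, 0.2, -0.1],
    [-0.3, 0.4, -0.1],
    [-0.4, 0.6, -0.1],
    [-0.5, 0.8, -0.1],
    [-0.57, 0.875, -0.1],
    [-0.57, 0.875, -0.1],
    [-0.57, 0.875, -0.1],
    [-0.57, 0.875, -0.1]
  ],
  "turn": [-0.175, -0.175, -0.175, -0.175, -0.175, -0.175, -0.175, -0.175]
}}

```text
time_s: 12.92
ee_pos: [448.4, -300.5, 305.1]
ee_rot: [-180.0, -0.0, 77.4]
force: [0.2, 1.0, 0.3]
gripper_width: 32.0
gripper_force: 0.0
```

```bash
python3 - <<'E'
from h import *
import pickle
f=grab('wrist','w4.png'); pickle.dump(f,open('w4.pkl','wb')); print(pose())
E
```

```text
[[ 2.18509823e-01  9.75834749e-01 -2.67060900e-06  4.48453359e+02]
 [ 9.75834615e-01 -2.18509792e-01  5.23450706e-04 -3.00266625e+02]
 [ 5.10217834e-04 -1.16985194e-04 -9.99999863e-01  3.05148621e+02]
 [ 0.00000000e+00  0.00000000e+00  0.00000000e+00  1.00000000e+00]]
```

View pics/w4.png

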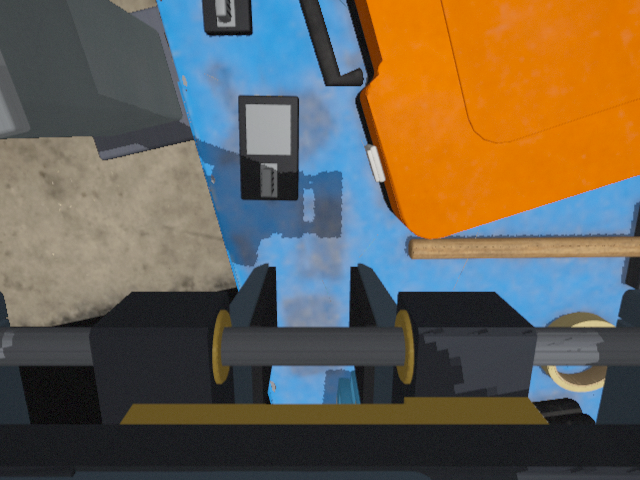

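The wrist view shows one pack with corners (241,96), (298,97), (298,199) and (241,198), fin at (269,180). The other pack's tail is at (228,15), and no third pack is in sight.

```bash
python3 - <<'E'
from h import *
import pickle
f=pickle.load(open('w4.pkl','rb')); T=pose(); Ti=np.linalg.inv(T)
im=f['color']; roi=im[80:215,225:315]; m=((roi.max(2)<75)).astype(np.uint8)
c=max(cv2.findContours(cv2.morphologyEx(m,cv2.MORPH_OPEN,np.ones((3,3))),0,2)[0],key=cv2.contourArea); print(cv2.minAreaRect(c))
P=[onz(f,u,v,18)[:2] for u,v in[(240,96),(298,97),(298,199),(240,199)]]
print(np.round(P),[np.linalg.norm(P[i]-P[(i+1)%4]).round(1) for i in range(4)])
c=np.mean(P,0); d=(P[0]+P[1]-P[2]-P[3])/2; y=np.degrees(np.arctan2(d[1],d[0])); print('center',c,'yaw',y,'fin est',c-32*d/np.linalg.norm(d))
print('fin top mid',onz(f,269,165,44)[:2],'near end base', onz(f,270,197,30)[:2])
P=[onz(f,u,v,18)[:2] for u,v in[(206,33),(251,34)]];print('A tail',P,np.linalg.norm(P[0]-P[1]))
w=pickle.load(open('f0.pkl','rb'))['side']
print('hidden check scene'); 
print(np.linalg.inv(pose())[:3]@np.append(onz(f,269,180,30),1))
E
```

```text
((43.5, 67.5), (103.0, 59.0), 90.0)
[[ 398. -181.]
 [ 456. -195.]
 [ 432. -297.]
 [ 371. -284.]] [np.float64(59.1), np.float64(104.8), np.float64(62.9), np.float64(105.9)]
center [ 414.13806854 -239.44060659] yaw 75.7759770903177 fin est [ 406.2752259  -270.45956379]
fin top mid [ 413.26776863 -253.64792353] near end base [ 404.43335833 -286.99404248]
A tail [array([ 381.23832579, -117.63973789]), array([ 424.10089535, -128.17933566])] 44.13935873759673
hidden check scene
[ 21.04890204 -46.38040038 275.1648239 ]
```

>>> {"api": "step_arm", "payload": {
  "linear": [
    [0.067, -0.16, 0.15],
    [0.067, -0.16, 0.3],
    [0.067, -0.16, 0.45],
    [0.067, -0.16, 0.58],
    [0.067, -0.16, 0.58],
    [0.067, -0.16, 0.58]
  ],
  "turn": [0.003, 0.003, 0.003, 0.003, 0.003, 0.003]
}}

```text
time_s: 13.72
ee_pos: [406.8, -271.0, 132.8]
ee_rot: [179.9, 0.0, 76.3]
force: [0.7, 0.4, 0.5]
gripper_width: 31.8
gripper_force: 0.0
```

```bash
python3 - <<'E'
from h import *
import pickle
g=pickle.load(open('w4.pkl','rb'))
for u,v in[(357,95),(400,215),(432,238),(350,20)]: print('case',onz(g,u,v,95)[:2].round())
f=grab('wrist','w5.png'); pickle.dump(f,open('w5.pkl','wb')); print(pose())
E
```

```text
case [ 506. -210.]
case [ 524. -320.]
case [ 549. -348.]
case [ 511. -153.]
[[ 2.36138400e-01  9.71714423e-01  3.12021940e-03  4.06987771e+02]
 [ 9.71718622e-01 -2.36132838e-01 -2.04994355e-03 -2.71240821e+02]
 [-1.25517345e-03  3.51604569e-03 -9.99993031e-01  1.33178361e+02]
 [ 0.00000000e+00  0.00000000e+00  0.00000000e+00  1.00000000e+00]]
```

View pics/w5.png

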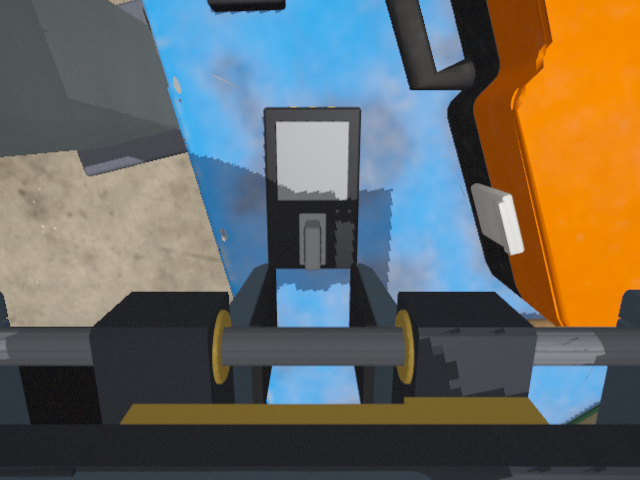

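The fin's top face spans (304–321, 218–268), and the pack edges are at columns 265 and 360, nearly square to the tool.

```bash
python3 - <<'E'
from h import *
import pickle
f=pickle.load(open('w5.pkl','rb')); T=pose(); Ti=np.linalg.inv(T)
t=lambda u,v,z:(Ti@np.append(onz(f,u,v,z),1))[:3].round(1)
print('pack front L,R',t(265,108,18),t(360,109,18),'side L',t(269,262,18),'R',t(357,262,18)); print('fin top fore/aft',t(312.5,218,44),t(312.5,267,44),'L,R',t(304,245,44),t(321,245,44))
E
```

```text
pack front L,R [ 86.  -31.1 115. ] [ 85.4  28.7 115.2] side L [-15.9 -31.4 115.1] R [-16.   29.7 115.3]
fin top fore/aft [20.8 -1.2 89.1] [-10.8  -1.2  89.2] L,R [ 3.6 -6.4 89.2] [ 3.6  4.1 89.2]
```

>>> {"api": "step_arm", "payload": {
  "linear": [
    [0.003, -0.004, 0.17],
    [0.003, -0.004, 0.28],
    [0.003, -0.004, 0.334],
    [0.003, -0.004, 0.334],
    [0.003, -0.004, 0.334]
  ],
  "turn": [0, 0, 0, 0, 0],
  "force": 50
}}

```text
time_s: 14.4
ee_pos: [405.9, -270.3, 32.7]
ee_rot: [179.8, 0.1, 76.3]
force: [0.6, 0.2, -0.0]
gripper_width: 32.1
gripper_force: 0.0
```

>>> {"api": "step_arm", "payload": {
  "linear": [
    [0, 0, 0],
    [0, 0, 0],
    [0, 0, 0],
    [0, 0, 0],
    [0, 0, 0]
  ],
  "turn": [0, 0, 0, 0, 0],
  "fingers": 1.0
}}

```text
time_s: 15.02
ee_pos: [405.4, -270.1, 31.8]
ee_rot: [179.9, 0.0, 76.3]
force: [0.7, -0.8, 5.3]
gripper_width: 9.4
gripper_force: 50.0
```

>>> {"api": "step_arm", "payload": {
  "linear": [
    [0, 0, -0.1],
    [0, 0, -0.2],
    [0.03, 0, -0.3],
    [0.15, -0.03, -0.4],
    [0.3, -0.07, -0.4],
    [0.45, -0.11, -0.4],
    [0.6, -0.15, -0.4],
    [0.75, -0.18, -0.4],
    [0.9, -0.215, -0.4],
    [0.92, -0.215, -0.4]
  ],
  "turn": [0, 0, 0, 0, 0, 0, 0, 0, 0, 0]
}}

```text
time_s: 16.27
ee_pos: [405.7, 15.9, 150.3]
ee_rot: [-179.8, 0.0, 76.6]
force: [-0.1, -0.6, -3.8]
gripper_width: 9.6
gripper_force: 50.0
```

>>> {"api": "step_arm", "payload": {
  "linear": [
    [0.15, -0.03, 0],
    [0.3, -0.07, 0],
    [0.45, -0.11, 0],
    [0.6, -0.15, 0],
    [0.75, -0.18, 0],
    [0.9, -0.215, 0],
    [0.92, -0.215, 0.0],
    [0.92, -0.215, 0.1],
    [0.92, -0.215, 0.1],
    [0.92, -0.215, 0.1]
  ],
  "turn": [0.03, 0.06, 0.09, 0.12, 0.15, 0.172, 0.172, 0.172, 0.172, 0.172]
}}

```text
time_s: 17.52
ee_pos: [410.2, 296.5, 121.5]
ee_rot: [180.0, 0.0, 14.4]
force: [0.4, -0.6, -2.2]
gripper_width: 9.3
gripper_force: 50.0
```

```bash
python3 - <<'E'
from h import *
import pickle
f=grab('wrist','w6.png'); pickle.dump(f,open('w6.pkl','wb')); print(pose())
E
```

```text
[[ 9.68783970e-01  2.47904152e-01  1.07281467e-03  4.10473371e+02]
 [ 2.47903801e-01 -9.68784549e-01  4.50419810e-04  2.96805342e+02]
 [ 1.15098722e-03 -1.70404656e-04 -9.99999323e-01  1.21945290e+02]
 [ 0.00000000e+00  0.00000000e+00  0.00000000e+00  1.00000000e+00]]
```

View pics/w6.png

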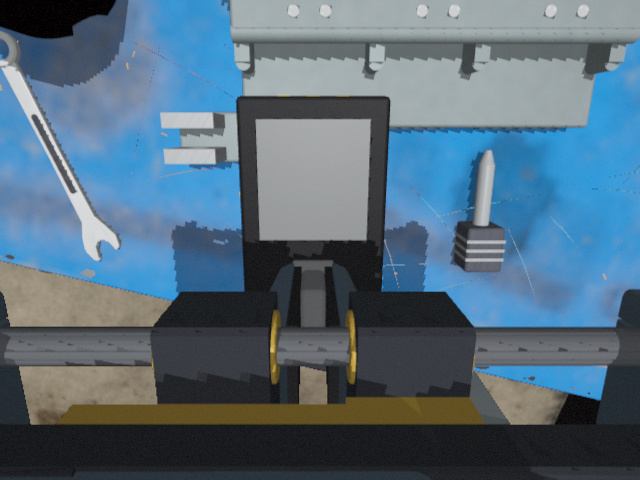

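The held pack's front edge runs (238,98) to (389,98). The noses are at columns 243, 375, 474 and 611, near row 60. The fork plates are at (192,120) and (194,156), and the pin is still at (480,245).

```bash
python3 - <<'E'
from h import *
import pickle
f=pickle.load(open('w6.pkl','rb')); T=pose(); Ti=np.linalg.inv(T)
t=lambda u,v,z:(Ti@np.append(onz(f,u,v,z),1))[:3].round(1)
zt=T[2,3]-13.8
print('pack front',t(238,98,zt),t(389,98,zt),'rear sides',t(245,280,zt),t(382,280,zt))
print('noses',[t(u,70,38)[:2].tolist() for u in(244,375.5,474,611)]); print('hood edge',t(260,37,48),t(620,38,48)); print('base front',t(400,129,20),t(580,128,20))
im=f['color']; 
for v in (62,):
    print(im[v,230:256].mean(1).astype(int)); print(im[v,360:390].mean(1).astype(int)); print(im[v,460:488].mean(1).astype(int))
E
```

```text
pack front [ 84.1 -29.4  13.9] [84.1 30.3 13.9] rear sides [  7.6 -29.9  13.8] [ 7.6 30.9 13.8]
noses [[103.1, -37.3], [103.2, 34.5], [103.2, 88.3], [103.2, 163.2]]
hood edge [117.7 -26.8  74.1] [117.3 158.3  74.1]
base front [ 72.   53.3 102. ] [ 72.6 162.6 102. ]
[141 142 141 143 142 142 144 143 146 144 143 143 142 134 121 104  98 102
 102 102  81  67  67  69 110 165]
[169 169 170 169 131  79  66  69  76 101 114 150 156 154 154 146 134 119
 115 113 114 115 149 154 168 171 173 172 172 172]
[170 119  75  66  66  65  67  68  63  66  66  67  79  87 123 141 144 141
 135 124 111 109 109 107 109 121 139 143]
```

>>> {"api": "step_arm", "payload": {
  "linear": [
    [0, -0.007, 0.1],
    [0, -0.007, 0.19],
    [0, -0.007, 0.227],
    [0, -0.007, 0.227],
    [0, -0.007, 0.227]
  ],
  "turn": [0, 0, 0, 0, 0]
}}

```text
time_s: 18.2
ee_pos: [410.1, 299.8, 54.2]
ee_rot: [-180.0, -0.1, 14.4]
force: [-0.5, 0.1, -3.5]
gripper_width: 9.8
gripper_force: 50.0
```

```bash
python3 - <<'E'
from h import *
import pickle
f=grab('wrist'); im=cv2.resize(f['color'][0:290,180:460],(772,600)[0:2] if 0 else (579,600),interpolation=cv2.INTER_CUBIC); cv2.imwrite('pics/w7.png',im); pickle.dump(f,open('w7.pkl','wb'));s=env.state(); print(s['ee_pos'],s['force'])
E
```

```text
[410.05117324 299.79852605  54.1898928 ] [ 0.35651146 -0.26353125 -1.51497759]
```

View pics/w7.png

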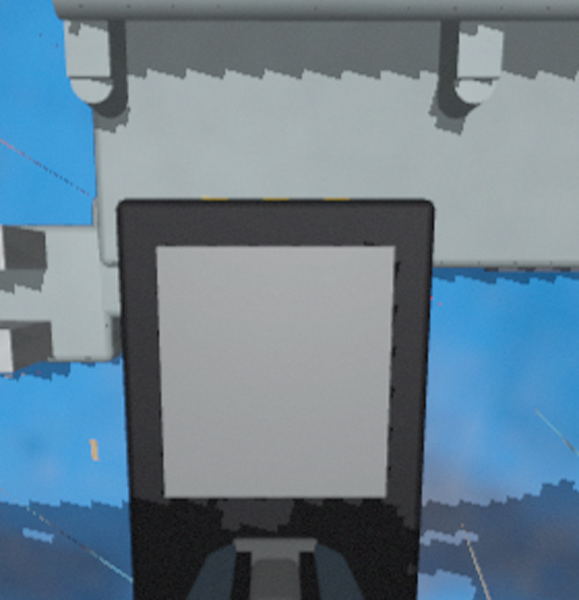

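The crop shows the pack above the sill. The bay's inner wall edges are at crop columns 107 and 458, and the pack edges at 118 and 434, so it sits about 1.3 mm too far left.

>>> {"api": "step_arm", "payload": {
  "linear": [
    [0.02, 0.004, 0.003],
    [0.04, 0.004, 0.003],
    [0.06, 0.004, 0.003],
    [0.08, 0.004, 0.003],
    [0.1, 0.004, 0.003],
    [0.12, 0.004, 0.003],
    [0.14, 0.004, 0.003],
    [0.15, 0.004, 0.003]
  ],
  "turn": [0, 0, 0, 0, 0, 0, 0, 0]
}}

```text
time_s: 19.25
ee_pos: [453.6, 309.5, 52.2]
ee_rot: [-180.0, -0.0, 14.4]
force: [-0.9, -0.3, -2.6]
gripper_width: 9.9
gripper_force: 50.0
```

>>> {"api": "step_arm", "payload": {
  "linear": [
    [0.02, 0, 0],
    [0.04, 0, 0],
    [0.06, 0, 0],
    [0.08, 0, 0],
    [0.1, 0, 0],
    [0.12, 0, 0],
    [0.14, 0, 0],
    [0.155, 0, 0],
    [0.155, 0, 0]
  ],
  "turn": [0, 0, 0, 0, 0, 0, 0, 0, 0]
}}

```text
time_s: 20.38
ee_pos: [498.5, 321.0, 52.1]
ee_rot: [-180.0, -0.0, 14.4]
force: [-0.4, 0.4, -3.0]
gripper_width: 10.0
gripper_force: 50.0
```

>>> {"api": "step_arm", "payload": {
  "linear": [
    [0.007, 0, 0],
    [0.014, 0, 0],
    [0.02, 0, 0],
    [0.025, 0, 0]
  ],
  "turn": [0, 0, 0, 0]
}}

```text
time_s: 20.88
ee_pos: [504.7, 322.6, 52.1]
ee_rot: [180.0, 0.1, 14.4]
force: [-4.3, -0.2, -0.7]
gripper_width: 9.4
gripper_force: 50.0
```

>>> {"api": "step_arm", "payload": {
  "linear": [
    [0.006, 0, 0.002],
    [0.012, 0, 0.003],
    [0.018, 0, 0.003],
    [0.018, 0, 0.003]
  ],
  "turn": [0, 0, 0, 0]
}}

```text
time_s: 21.38
ee_pos: [504.7, 322.6, 51.9]
ee_rot: [179.9, 0.7, 14.4]
force: [-16.1, -2.7, 13.0]
gripper_width: 9.5
gripper_force: 50.0
```

>>> {"api": "step_arm", "payload": {
  "linear": [
    [-0.012, 0, -0.002],
    [-0.012, 0, -0.002],
    [-0.012, 0, -0.002]
  ],
  "turn": [0, 0, 0],
  "fingers": 0.3
}}

```text
time_s: 21.75
ee_pos: [505.6, 322.8, 51.7]
ee_rot: [180.0, 0.2, 14.4]
force: [-6.0, -1.6, 1.6]
gripper_width: 31.6
gripper_force: 3.0
```

>>> {"api": "step_arm", "payload": {
  "linear": [
    [0, 0, -0.1],
    [0, 0, -0.25],
    [0, 0, -0.3]
  ],
  "turn": [0, 0, 0]
}}

```text
time_s: 22.12
ee_pos: [509.9, 324.5, 145.3]
ee_rot: [-179.9, -0.5, 14.4]
force: [0.1, 0.5, -0.2]
gripper_width: 32.0
gripper_force: 0.0
```

```bash
python3 - <<'E'
from h import *
import pickle
f=grab('wrist','w8.png'); pickle.dump(f,open('w8.pkl','wb')); T=pose(); print(T)
g=grab('side','s8.png'); pickle.dump(g,open('s8.pkl','wb'))
a=f['color'][0:300,150:650][:, :490]; b=g['color'][150:300,330:450]
o=np.zeros((600,800,3),np.uint8); o[:300,:490]=a; b=cv2.resize(b,None,fx=2.4,fy=2.4); o[:360,500:788]=b
c=g['color'][280:430,200:360]; c=cv2.resize(c,None,fx=2,fy=2);o[300:600,:320]=c
cv2.imwrite('pics/c8.png',o)
E
```

```text
[[ 9.68562286e-01  2.48653944e-01  7.63641349e-03  5.09772536e+02]
 [ 2.48628190e-01 -9.68590025e-01  4.16974106e-03  3.24494488e+02]
 [ 8.43337649e-03 -2.14002627e-03 -9.99962149e-01  1.45887423e+02]
 [ 0.00000000e+00  0.00000000e+00  0.00000000e+00  1.00000000e+00]]
```

View pics/c8.png

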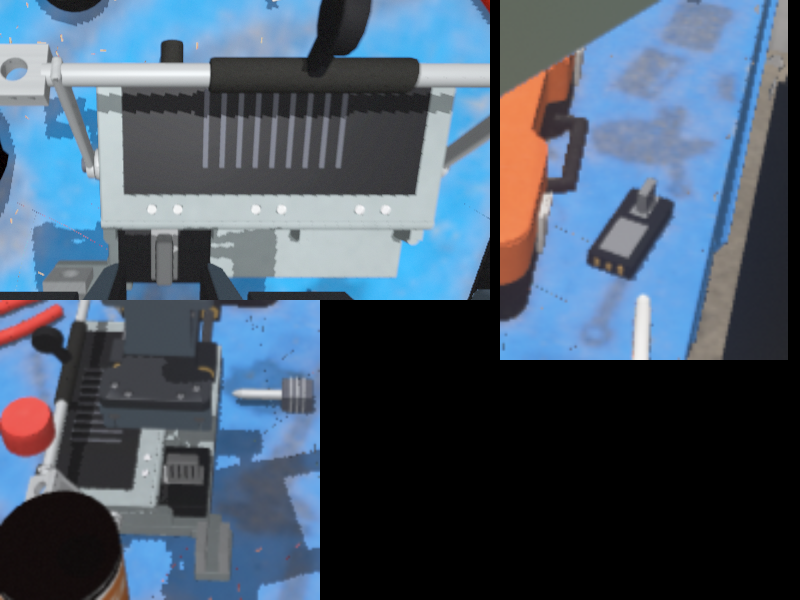

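The pack sits under the hood in the left bay with its fin at crop (165,255), and the bail is well back. The pin is still lying in front, and the slim pack is unmoved with no third pack showing.

>>> {"api": "step_arm", "payload": {
  "linear": [
    [-0.1, 0.0, -0.1],
    [-0.2, 0.15, -0.15],
    [-0.28, 0.35, -0.15],
    [-0.34, 0.55, -0.15],
    [-0.34, 0.64, -0.15],
    [-0.34, 0.64, -0.15]
  ],
  "turn": [0, 0, 0, 0, 0, 0]
}}

```text
time_s: 22.98
ee_pos: [455.8, 110.3, 185.6]
ee_rot: [180.0, 0.1, 14.2]
force: [-0.6, -1.3, 0.1]
gripper_width: 32.1
gripper_force: 0.0
```

>>> {"api": "step_arm", "payload": {
  "linear": [
    [-0.1, 0.15, 0],
    [-0.2, 0.3, 0],
    [-0.3, 0.45, 0],
    [-0.34, 0.64, 0.05],
    [-0.34, 0.64, 0.15],
    [-0.34, 0.64, 0.2],
    [-0.34, 0.64, 0.2],
    [-0.34, 0.64, 0.2],
    [-0.34, 0.64, 0.2]
  ],
  "turn": [-0.03, -0.06, -0.09, -0.12, -0.15, -0.175, -0.175, -0.175, -0.175]
}}

```text
time_s: 24.1
ee_pos: [405.4, -98.8, 126.6]
ee_rot: [-180.0, -0.0, 77.4]
force: [0.5, 0.7, 0.4]
gripper_width: 32.2
gripper_force: 0.0
```

```bash
python3 - <<'E'
from h import *
import pickle
f=grab('wrist','w9.png'); pickle.dump(f,open('w9.pkl','wb')); print(pose())
E
```

```text
[[ 2.18197544e-01  9.75904603e-01  1.93969799e-04  4.05385749e+02]
 [ 9.75904608e-01 -2.18197570e-01  1.24537956e-04 -9.89490226e+01]
 [ 1.63860903e-04  1.62122145e-04 -9.99999973e-01  1.26768620e+02]
 [ 0.00000000e+00  0.00000000e+00  0.00000000e+00  1.00000000e+00]]
```

View pics/w9.png

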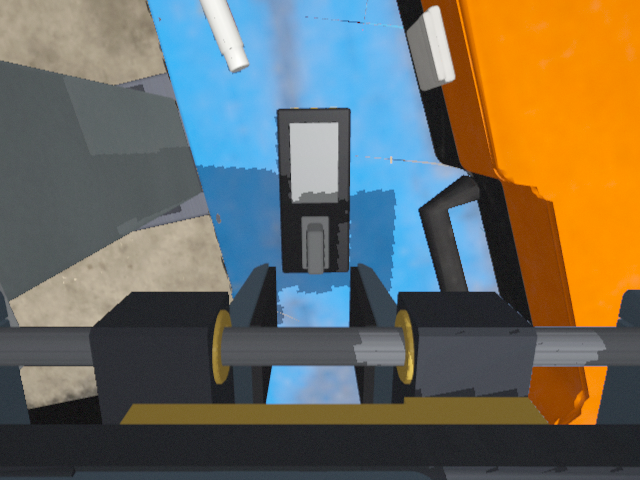

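The slim pack's front edge runs (278,110) to (351,108), with its fin top at (308–325, 222–272).

```bash
python3 - <<'E'
from h import *
import pickle
f=pickle.load(open('w9.pkl','rb')); T=pose(); Ti=np.linalg.inv(T)
t=lambda u,v,z:(Ti@np.append(onz(f,u,v,z),1))[:3].round(1)
print('front',t(278,110,18),t(351,108,18),'side',t(283,268,18),t(350,268,18)); print('fin fore/aft',t(315.5,222,44),t(315.5,272,44),'L,R',t(307.5,250,44),t(324.5,250,44))
print('case',t(555,255,100),t(500,180,95))
E
```

```text
front [ 84.4 -22.2 108.8] [ 85.6  22.8 108.8] side [-18.4 -21.  108.8] [-18.4  24.6 108.8]
fin fore/aft [19.5  0.9 82.8] [-12.1   1.   82.8] L,R [ 2.1 -3.9 82.8] [ 2.1  6.4 82.8]
case [ 16.1 113.   26.8] [50.6 85.3 31.8]
```

>>> {"api": "step_arm", "payload": {
  "linear": [
    [0.0, 0.004, 0.15],
    [0.0, 0.004, 0.25],
    [0.0, 0.004, 0.309],
    [0.0, 0.004, 0.309],
    [0.0, 0.004, 0.309]
  ],
  "turn": [-0.003, -0.003, -0.003, -0.003, -0.003]
}}

```text
time_s: 24.78
ee_pos: [407.0, -99.7, 34.8]
ee_rot: [179.9, 0.0, 78.5]
force: [0.6, -0.9, 0.3]
gripper_width: 31.8
gripper_force: 0.0
```

>>> {"api": "step_arm", "payload": {
  "linear": [
    [0, 0, 0],
    [0, 0, 0],
    [0, 0, 0],
    [0, 0, 0],
    [0, 0, 0]
  ],
  "turn": [0, 0, 0, 0, 0],
  "fingers": 1.0
}}

```text
time_s: 25.4
ee_pos: [406.7, -99.8, 34.6]
ee_rot: [179.9, 0.0, 78.5]
force: [-1.1, 0.4, 6.2]
gripper_width: 9.9
gripper_force: 50.0
```

>>> {"api": "step_arm", "payload": {
  "linear": [
    [0, 0, -0.1],
    [0, 0, -0.2],
    [0.03, 0, -0.3],
    [0.15, -0.02, -0.35],
    [0.3, -0.04, -0.35],
    [0.45, -0.07, -0.35],
    [0.5, -0.08, -0.35],
    [0.5, -0.08, -0.35]
  ],
  "turn": [0, 0, 0, 0, 0, 0, 0, 0]
}}

```text
time_s: 26.4
ee_pos: [412.3, 52.3, 138.8]
ee_rot: [-180.0, 0.0, 78.6]
force: [-0.5, 0.1, -2.8]
gripper_width: 9.4
gripper_force: 50.0
```

>>> {"api": "step_arm", "payload": {
  "linear": [
    [0.15, -0.02, 0],
    [0.3, -0.04, 0],
    [0.45, -0.06, 0],
    [0.61, -0.082, 0],
    [0.61, -0.082, 0],
    [0.61, -0.082, 0],
    [0.61, -0.082, 0.1],
    [0.61, -0.082, 0.15],
    [0.61, -0.082, 0.15],
    [0.61, -0.082, 0.15]
  ],
  "turn": [0.03, 0.06, 0.09, 0.12, 0.15, 0.178, 0.178, 0.178, 0.178, 0.178]
}}

```text
time_s: 27.65
ee_pos: [425.9, 235.8, 94.6]
ee_rot: [180.0, -0.0, 14.3]
force: [0.5, 0.2, -2.1]
gripper_width: 9.7
gripper_force: 50.0
```

```bash
python3 - <<'E'
from h import *
import pickle
f=grab('wrist','w10.png'); pickle.dump(f,open('w10.pkl','wb')); T=pose(); print(T)
im=f['color']; g=im.mean(2).astype(int)
for v in (40,50,60,100,120): print(v,g[v,180:460:2].tolist())
E
```

```text
[[ 9.68782975e-01  2.47906286e-01  1.42171005e-03  4.26007019e+02]
 [ 2.47905832e-01 -9.68784010e-01  4.89831244e-04  2.36023896e+02]
 [ 1.49876221e-03 -1.22089957e-04 -9.99998869e-01  9.48367331e+01]
 [ 0.00000000e+00  0.00000000e+00  0.00000000e+00  1.00000000e+00]]
40 [160, 160, 161, 162, 160, 162, 162, 136, 62, 44, 42, 31, 29, 56, 55, 55, 55, 56, 46, 45, 28, 57, 62, 59, 61, 60, 51, 47, 25, 45, 40, 22, 141, 186, 186, 186, 185, 186, 188, 187, 187, 77, 69, 103, 107, 107, 108, 106, 107, 106, 107, 110, 109, 106, 109, 108, 108, 109, 107, 108, 108, 107, 108, 106, 109, 107, 108, 108, 107, 108, 106, 109, 106, 109, 108, 109, 108, 111, 109, 108, 110, 110, 109, 112, 107, 110, 107, 110, 108, 108, 72, 70, 181, 190, 189, 190, 190, 189, 190, 190, 175, 109, 108, 109, 106, 108, 109, 107, 107, 108, 108, 107, 109, 106, 109, 106, 106, 112, 106, 109, 107, 109, 108, 107, 107, 107, 107, 108, 108, 107, 105, 106, 107, 107, 106, 102, 105, 105, 107, 105]
50 [14, 47, 61, 60, 157, 162, 163, 150, 75, 24, 57, 56, 58, 56, 57, 56, 58, 58, 57, 60, 58, 60, 61, 59, 58, 61, 62, 61, 57, 62, 43, 29, 104, 185, 186, 187,
[... 1755 characters left out ...]
173, 171, 173, 171, 171, 172, 169, 169, 169, 171]
120 [50, 52, 54, 49, 53, 55, 53, 54, 54, 55, 53, 56, 52, 57, 54, 56, 56, 54, 60, 54, 58, 57, 61, 57, 55, 53, 57, 57, 58, 59, 58, 53, 33, 10, 16, 106, 165, 171, 168, 42, 55, 64, 64, 67, 65, 63, 66, 64, 162, 171, 172, 170, 173, 173, 172, 172, 174, 173, 174, 174, 175, 174, 174, 174, 173, 174, 175, 174, 175, 175, 174, 174, 174, 175, 174, 174, 175, 175, 175, 176, 174, 175, 174, 173, 175, 93, 68, 70, 69, 70, 70, 72, 70, 46, 61, 171, 171, 172, 173, 173, 174, 174, 174, 173, 173, 173, 171, 171, 171, 171, 172, 172, 174, 173, 171, 171, 169, 171, 171, 170, 172, 172, 173, 172, 170, 170, 169, 169, 169, 170, 170, 172, 172, 171, 172, 173, 172, 172, 172, 173]
```

>>> {"api": "step_arm", "payload": {
  "linear": [
    [0, 0, 0.06],
    [0, 0, 0.11],
    [0, 0, 0.13],
    [0, 0, 0.13],
    [0, 0, 0.13],
    [0, 0, 0.13]
  ],
  "turn": [0, 0, 0, 0, 0, 0]
}}

```text
time_s: 28.45
ee_pos: [425.5, 236.5, 55.7]
ee_rot: [-180.0, -0.1, 14.4]
force: [-0.4, 0.3, -1.7]
gripper_width: 9.7
gripper_force: 50.0
```

```bash
python3 - <<'E'
from h import *
f=grab('wrist','w11.png'); g=f['color'].mean(2).astype(int); print(env.state()['ee_pos'],env.state()['force'])
for v in (38,85,100,120): 
    e=np.abs(np.diff(g[v,190:440])); print(v,[(190+i,e[i]) for i in np.where(e>25)[0]])
E
```

```text
[425.42957713 236.45747938  55.60396077] [-0.16532964 -0.33426181 -1.83233449]
38 [(np.int64(232), np.int64(82)), (np.int64(235), np.int64(63)), (np.int64(246), np.int64(34)), (np.int64(250), np.int64(66)), (np.int64(252), np.int64(71)), (np.int64(253), np.int64(45)), (np.int64(257), np.int64(43)), (np.int64(258), np.int64(46)), (np.int64(370), np.int64(62)), (np.int64(371), np.int64(32)), (np.int64(376), np.int64(28)), (np.int64(379), np.int64(67)), (np.int64(388), np.int64(37)), (np.int64(394), np.int64(67))]
85 [(np.int64(237), np.int64(68)), (np.int64(238), np.int64(26)), (np.int64(239), np.int64(58))]
100 [(np.int64(238), np.int64(142)), (np.int64(255), np.int64(33)), (np.int64(256), np.int64(74)), (np.int64(368), np.int64(57)), (np.int64(369), np.int64(72))]
120 [(np.int64(238), np.int64(75)), (np.int64(241), np.int64(53)), (np.int64(256), np.int64(66)), (np.int64(257), np.int64(63)), (np.int64(275), np.int64(98)), (np.int64(349), np.int64(76)), (np.int64(350), np.int64(51)), (np.int64(368), np.int64(100))]
```

>>> {"api": "step_arm", "payload": {
  "linear": [
    [0.02, 0.003, 0.001],
    [0.04, 0.003, 0.001],
    [0.06, 0.003, 0.001],
    [0.08, 0.003, 0.001],
    [0.1, 0.003, 0.001],
    [0.12, 0.003, 0.001],
    [0.14, 0.003, 0.001],
    [0.15, 0.003, 0.001]
  ],
  "turn": [0, 0, 0, 0, 0, 0, 0, 0]
}}

```text
time_s: 29.5
ee_pos: [469.5, 246.8, 54.9]
ee_rot: [-180.0, -0.0, 14.4]
force: [-0.8, -0.4, -1.6]
gripper_width: 9.3
gripper_force: 50.0
```

>>> {"api": "step_arm", "payload": {
  "linear": [
    [0.02, 0, 0],
    [0.04, 0, 0],
    [0.06, 0, 0],
    [0.08, 0, 0],
    [0.1, 0, 0],
    [0.12, 0, 0],
    [0.14, 0, 0],
    [0.15, 0, 0],
    [0.15, 0, 0]
  ],
  "turn": [0, 0, 0, 0, 0, 0, 0, 0, 0]
}}

```text
time_s: 30.62
ee_pos: [512.7, 257.8, 54.8]
ee_rot: [180.0, 0.0, 14.4]
force: [0.7, -0.3, -1.4]
gripper_width: 9.5
gripper_force: 50.0
```

>>> {"api": "step_arm", "payload": {
  "linear": [
    [0.007, 0, 0],
    [0.014, 0, 0],
    [0.02, 0, 0],
    [0.026, 0, 0],
    [0.032, 0, 0],
    [0.032, 0, 0]
  ],
  "turn": [0, 0, 0, 0, 0, 0]
}}

```text
time_s: 31.38
ee_pos: [520.2, 259.8, 54.9]
ee_rot: [180.0, 0.2, 14.4]
force: [-5.2, -1.5, 1.9]
gripper_width: 9.7
gripper_force: 50.0
```

>>> {"api": "step_arm", "payload": {
  "linear": [
    [0.006, 0, 0.001],
    [0.012, 0, 0.002],
    [0.018, 0, 0.002],
    [0.018, 0, 0.002]
  ],
  "turn": [0, 0, 0, 0]
}}

```text
time_s: 31.88
ee_pos: [520.3, 259.9, 54.7]
ee_rot: [180.0, 0.8, 14.4]
force: [-17.7, -4.3, 13.0]
gripper_width: 9.9
gripper_force: 50.0
```

>>> {"api": "step_arm", "payload": {
  "linear": [
    [-0.022, 0, -0.001],
    [-0.022, 0, -0.001],
    [-0.022, 0, -0.001]
  ],
  "turn": [0, 0, 0],
  "fingers": 0.3
}}

```text
time_s: 32.25
ee_pos: [521.4, 260.2, 54.7]
ee_rot: [-180.0, -0.1, 14.4]
force: [-0.6, -0.6, 0.3]
gripper_width: 31.5
gripper_force: 0.2
```

>>> {"api": "step_arm", "payload": {
  "linear": [
    [0, 0, -0.1],
    [0, 0, -0.25],
    [-0.1, 0.15, -0.5],
    [-0.1, 0.15, -0.5],
    [-0.1, 0.15, -0.5]
  ],
  "turn": [0, 0, 0, 0, 0]
}}

```text
time_s: 32.88
ee_pos: [504.3, 208.7, 206.8]
ee_rot: [-180.0, -0.3, 14.3]
force: [-0.6, 0.4, 0.0]
gripper_width: 31.9
gripper_force: 0.0
```

```bash
python3 - <<'E'
from h import *
import pickle
f=grab('wrist','w12.png'); print(pose()); g=grab('side','s12.png'); pickle.dump((f,g),open('w12.pkl','wb'))
o=np.zeros((600,800,3),np.uint8); o[:300,:640]=f['color'][:300]; o[300:600,:400]=cv2.resize(g['color'][280:430,200:400],None,fx=2,fy=2)
c=g['color'][60:260,300:450]; o[300:600,420:645]=cv2.resize(c,None,fx=1.5,fy=1.5); cv2.imwrite('pics/c12.png',o)
E
```

```text
[[ 9.68825028e-01  2.47736105e-01  2.21059783e-03  5.03557960e+02]
 [ 2.47734213e-01 -9.68827414e-01  1.09667516e-03  2.08967074e+02]
 [ 2.41337381e-03 -5.14845627e-04 -9.99996955e-01  2.04938778e+02]
 [ 0.00000000e+00  0.00000000e+00  0.00000000e+00  1.00000000e+00]]
```

View pics/c12.png

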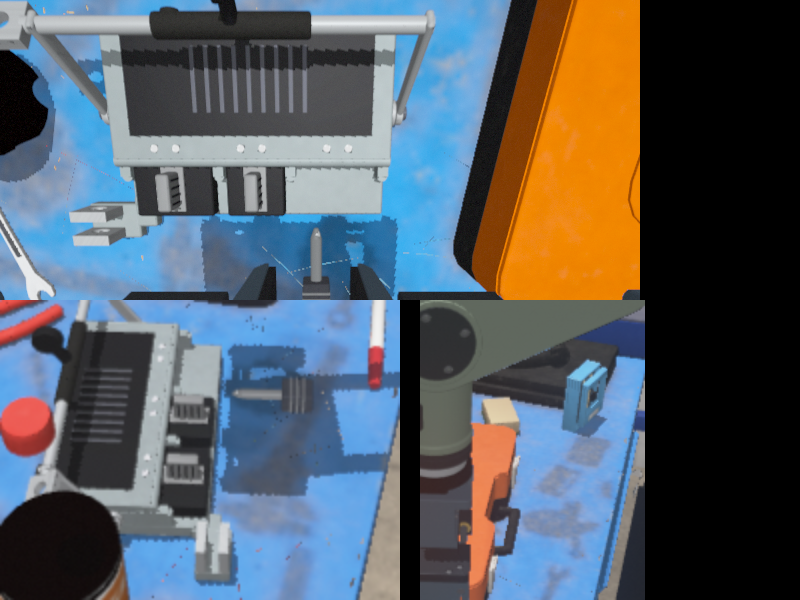

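Both packs sit with matching fin positions and rear ends in the left and middle bays, and the right bay is empty. The pin is unmoved at (316,255), and no third pack shows. Now I'll lower the bail.

>>> {"api": "step_arm", "payload": {
  "linear": [
    [0.2, -0.06, 0],
    [0.4, -0.12, 0],
    [0.537, -0.151, 0],
    [0.537, -0.151, 0],
    [0.537, -0.151, 0],
    [0.537, -0.151, 0.15],
    [0.537, -0.151, 0.262],
    [0.537, -0.151, 0.262],
    [0.537, -0.151, 0.262]
  ],
  "turn": [0, 0, 0, 0, 0, 0, 0, 0, 0],
  "force": 20
}}

```text
time_s: 34.1
ee_pos: [647.9, 293.0, 127.8]
ee_rot: [-180.0, -0.1, 14.4]
force: [-0.6, 0.4, 0.9]
gripper_width: 31.6
gripper_force: 0.0
```

>>> {"api": "step_arm", "payload": {
  "linear": [
    [0, 0, 0],
    [0, 0, 0],
    [0, 0, 0],
    [0, 0, 0]
  ],
  "turn": [0, 0, 0, 0],
  "fingers": 1.0
}}

```text
time_s: 34.6
ee_pos: [648.1, 292.7, 127.1]
ee_rot: [180.0, -0.1, 14.4]
force: [-0.5, -1.6, 4.8]
gripper_width: 9.7
gripper_force: 20.0
```

```bash
python3 - <<'E'
from h import *
import math
p=env.state()['ee_pos']; o=np.array([460.2,244.8]); u=np.array([.9686,.2487])
r=(p[:2]-o)@u; dz=p[2]-28.1; print(p,r,dz)
a0=math.atan2(dz,122-r) if 0 else math.atan2(dz,122-r); print('a',a0, 'radius',math.hypot(dz,122-r))
for a in (2.0,1.8,1.6,1.4,1.2,1,.8,.6,.4,.25,.1,0): print(a,round((122-122*math.cos(a)-r)/300,3),round(-(122*math.sin(a)-dz)/300,3))
E
```

```text
[648.05270027 292.74714509 127.12310809] 193.87858046503425 99.02310809093726
a 2.198679018982712 radius 122.36055845597407
2.0 -0.07 -0.04
1.8 -0.147 -0.066
1.6 -0.228 -0.076
1.4 -0.309 -0.071
1.2 -0.387 -0.049
1 -0.459 -0.012
0.8 -0.523 0.038
0.6 -0.575 0.1
0.4 -0.614 0.172
0.25 -0.634 0.229
0.1 -0.644 0.289
0 -0.646 0.33
```

>>> {"api": "step_arm", "payload": {
  "linear": [
    [-0.07, 0, -0.04],
    [-0.147, 0, -0.066],
    [-0.228, 0, -0.076],
    [-0.309, 0, -0.071],
    [-0.387, 0, -0.049],
    [-0.459, 0, -0.012],
    [-0.523, 0, 0.038],
    [-0.575, 0, 0.1],
    [-0.614, 0, 0.172],
    [-0.634, 0, 0.229],
    [-0.644, 0, 0.289],
    [-0.646, 0, 0.33],
    [-0.646, 0, 0.337],
    [-0.646, 0, 0.337]
  ],
  "turn": [0, 0, 0, 0, 0, 0, 0, 0, 0, 0, 0, 0, 0, 0]
}}

```text
time_s: 36.35
ee_pos: [459.1, 244.5, 24.4]
ee_rot: [-180.0, 0.1, 14.4]
force: [-3.7, 0.1, -2.7]
gripper_width: 10.2
gripper_force: 20.0
```

>>> {"api": "step_arm", "payload": {
  "linear": [
    [0, 0, 0.01],
    [0, 0, 0.02],
    [0, 0, 0.02]
  ],
  "turn": [0, 0, 0]
}}

```text
time_s: 36.72
ee_pos: [460.0, 244.7, 21.8]
ee_rot: [-180.0, -0.1, 14.4]
force: [-7.4, -2.6, 23.0]
gripper_width: 9.8
gripper_force: 20.0
```

>>> {"api": "step_arm", "payload": {
  "linear": [
    [0, 0, -0.01],
    [0, 0, -0.01],
    [0, 0, -0.01]
  ],
  "turn": [0, 0, 0],
  "fingers": 0.4
}}

```text
time_s: 37.1
ee_pos: [460.1, 244.6, 21.6]
ee_rot: [180.0, -0.0, 14.4]
force: [-0.2, -0.0, 0.0]
gripper_width: 27.2
gripper_force: 0.0
```

>>> {"api": "step_arm", "payload": {
  "linear": [
    [0, 0, -0.15],
    [0, 0, -0.3],
    [-0.151, 0.166, -0.35],
    [-0.151, 0.166, -0.35],
    [-0.151, 0.166, -0.35]
  ],
  "turn": [0, 0, 0, 0, 0],
  "fingers": 0.0
}}

```text
time_s: 37.72
ee_pos: [428.6, 185.0, 126.8]
ee_rot: [-180.0, -0.0, 14.3]
force: [0.0, 0.8, 0.3]
gripper_width: 45.6
gripper_force: 0.0
```

```bash
python3 - <<'E'
from h import *
import pickle
f=grab('wrist','w13.png'); T=pose(); Ti=np.linalg.inv(T); print(T[:3,3]); g=f['color'].mean(2).astype(int)
w3=pickle.load(open('w3.pkl','rb')); print('w3 cam',w3['E'][:3,3],'now',f['E'][:3,3])
hsv=cv2.cvtColor(f['color'],cv2.COLOR_BGR2HSV); m=((hsv[...,1]<90)).astype(np.uint8); roi=m[125:275,262:365]
n,l,st,c=cv2.connectedComponentsWithStats(roi); 
for i in range(1,n):
    if st[i,4]>300: print('blob',st[i]+[262,125,0,0,0],c[i]+[262,125])
t=lambda u,v,z:(Ti@np.append(onz(f,u,v,z),1))[:3].round(1)
for v in (150,170,190,225,245):
    e=np.abs(np.diff(g[v,270:355])); print(v,[270+i for i in np.where(e>22)[0]])
col=g[90:280,311]; print(col.tolist())
b=g[:140,60]; print('bar col60',[ (i,b[i]) for i in range(90,140,1) ]); print(g[90:140,370].tolist())
o=w3['color'].mean(2).astype(int); print('w3 bar col60',o[90:140,60].tolist()); print('w3 bar col370',o[90:140,370].tolist())
E
```

```text
[428.90567314 185.50607281 126.56899629]
w3 cam [498.57371948 203.33728286 279.96259281] now [499.0499238  203.28547788 286.74855647]
blob [262 125 103   8 640] [307.0109375 127.7796875]
blob [ 291  134   40  122 2809] [310.35493058 209.02669989]
150 [np.int64(302), np.int64(317)]
170 [np.int64(303), np.int64(317)]
190 []
225 [np.int64(291), np.int64(329), np.int64(337), np.int64(351), np.int64(352)]
245 [np.int64(320), np.int64(321)]
[186, 187, 188, 187, 189, 188, 189, 189, 189, 190, 188, 189, 188, 188, 188, 187, 187, 186, 176, 158, 123, 102, 142, 172, 185, 192, 197, 202, 216, 225, 228, 221, 204, 192, 186, 179, 169, 157, 137, 113, 93, 91, 90, 96, 165, 194, 197, 198, 195, 198, 199, 201, 199, 200, 199, 199, 201, 201, 205, 213, 216, 216, 216, 216, 216, 217, 216, 216, 215, 216, 215, 215, 216, 215, 214, 215, 215, 214, 215, 214, 214, 214, 214, 213, 213, 213, 214, 214, 214, 213, 213, 213, 213, 212, 212, 213, 212, 212, 212, 212, 210, 211, 211, 210, 211, 212, 209, 210, 211, 209, 209, 210, 210, 209, 209, 209, 209, 210, 209, 176, 92, 76, 97, 113, 122, 125, 124, 124, 124, 122, 123, 123, 121, 14
[... 1409 characters left out ...]
 189, 189, 189, 189, 188, 180, 159, 127, 92, 139, 173, 185, 193, 196, 202, 214, 223, 226, 214, 198, 192, 185, 178, 169, 158, 138, 112, 88, 87, 81, 86, 84, 82, 102, 121, 129, 129]
w3 bar col60 [168, 167, 167, 168, 167, 167, 167, 168, 168, 168, 167, 168, 169, 168, 167, 166, 154, 130, 111, 135, 154, 164, 175, 182, 187, 191, 192, 192, 192, 191, 172, 169, 179, 173, 164, 154, 141, 116, 103, 105, 106, 143, 167, 168, 168, 169, 171, 172, 172, 172]
w3 bar col370 [182, 183, 182, 183, 183, 183, 182, 183, 183, 184, 183, 183, 182, 183, 183, 185, 178, 162, 139, 104, 115, 155, 174, 183, 188, 193, 200, 212, 219, 219, 205, 189, 184, 178, 172, 163, 149, 130, 103, 85, 81, 78, 83, 78, 80, 98, 117, 121, 120, 121]
```

```bash
python3 - <<'E'
from h import *
import pickle
f=grab('wrist','w14.png'); w3=pickle.load(open('w3.pkl','rb')); g=f['color'].mean(2).astype(int)
X=np.array([.9686,.2487]);Y=np.array([-.2487,.9686]);O=np.array([538,264.5])
for a in (0,.05,.1):
    p=lambda y:np.append(O+(40-88*np.cos(a))*X+y*Y,32+88*np.sin(a))
    print(a,'w3',proj(w3,p(-70)),'now',proj(f,p(-70)))
P=[(w3,370,118.8),(f,370,120.5)]
print([ (onz(q,u,v,32)[:2]-O)@X for q,u,v in P], g[105:135,370].tolist())
T=pose();Ti=np.linalg.inv(T);t=lambda u,v,z:(Ti@np.append(onz(f,u,v,z),1))[:3].round(1)
print('pin tip',t(311,134,12),'shank sides',t(302.5,160,12),t(317.5,160,12),'head sides',t(291.5,225,24),t(329.5,225,24))
E
```

```text
0 w3 [348.13404006 117.93035634] now [347.82246055 120.61163645]
0.05 w3 [348.79129706 117.54858399] now [348.45223193 120.2731297 ]
0.1 w3 [349.48054158 116.73757308] now [349.11186762 119.51970692]
[np.float64(-48.480526150277555), np.float64(-47.943699318550784)] [189, 189, 188, 188, 177, 157, 125, 87, 136, 173, 185, 191, 197, 203, 214, 222, 227, 208, 189, 191, 186, 179, 171, 157, 136, 106, 84, 83, 84, 83]
pin tip [ 69.3  -0.9 114.4] shank sides [ 52.9  -6.4 114.4] [ 52.9   3.3 114.4] head sides [ 12.4 -13.6 102.4] [ 12.3  11.1 102.4]
```

>>> {"api": "step_arm", "payload": {
  "linear": [
    [0.003, -0.004, 0.17],
    [0.003, -0.004, 0.3],
    [0.003, -0.004, 0.35],
    [0.003, -0.004, 0.367],
    [0.003, -0.004, 0.367],
    [0.003, -0.004, 0.367]
  ],
  "turn": [0, 0, 0, 0, 0, 0]
}}

```text
time_s: 38.58
ee_pos: [429.7, 187.0, 17.4]
ee_rot: [-180.0, -0.1, 14.4]
force: [0.9, 0.6, -0.5]
gripper_width: 45.9
gripper_force: 0.0
```

>>> {"api": "step_arm", "payload": {
  "linear": [
    [0, 0, 0],
    [0, 0, 0],
    [0, 0, 0],
    [0, 0, 0],
    [0, 0, 0]
  ],
  "turn": [0, 0, 0, 0, 0],
  "fingers": 1.0,
  "force": 50
}}

```text
time_s: 39.2
ee_pos: [429.2, 186.5, 17.1]
ee_rot: [-180.0, -0.0, 14.4]
force: [-1.3, -0.6, 5.5]
gripper_width: 23.6
gripper_force: 50.0
```

>>> {"api": "step_arm", "payload": {
  "linear": [
    [0, 0, -0.1],
    [0, 0, -0.2],
    [-0.106, 0, -0.3],
    [-0.106, -0.2, -0.3],
    [-0.106, -0.4, -0.3],
    [-0.106, -0.596, -0.3],
    [-0.106, -0.596, -0.3],
    [-0.106, -0.596, -0.3],
    [-0.106, -0.596, -0.2],
    [-0.106, -0.596, -0.1],
    [-0.106, -0.596, -0.067],
    [-0.106, -0.596, -0.067],
    [-0.106, -0.596, -0.067]
  ],
  "turn": [0, 0, 0, 0, 0, 0, 0, 0, 0, 0, 0, 0, 0]
}}

```text
time_s: 40.83
ee_pos: [354.6, 352.0, 37.9]
ee_rot: [-179.9, -0.1, 14.4]
force: [0.7, 0.7, -0.7]
gripper_width: 23.6
gripper_force: 50.0
```

```bash
python3 - <<'E'
from h import *
import pickle
f=grab('wrist','w15.png'); pickle.dump(f,open('w15.pkl','wb')); T=pose(); print(T[:3,3]); g=f['color'].mean(2).astype(int)
for v in list(range(40,200,10)): print(v,g[v,270:350:2].tolist())
E
```

```text
[354.48543663 352.15098423  37.92748441]
40 [176, 212, 210, 211, 209, 209, 214, 214, 210, 211, 211, 210, 211, 210, 211, 212, 213, 215, 215, 214, 213, 213, 214, 214, 213, 212, 212, 211, 211, 213, 213, 214, 213, 213, 213, 214, 214, 214, 214, 211]
50 [157, 210, 210, 215, 213, 211, 212, 211, 211, 210, 211, 211, 213, 214, 215, 214, 214, 213, 214, 215, 213, 213, 212, 211, 211, 213, 214, 213, 214, 214, 212, 211, 212, 215, 214, 213, 210, 210, 214, 215]
60 [139, 213, 211, 212, 212, 211, 211, 211, 212, 213, 215, 215, 215, 214, 213, 213, 215, 215, 214, 213, 211, 210, 212, 214, 215, 213, 213, 212, 212, 213, 216, 215, 212, 209, 211, 215, 215, 216, 214, 213]
70 [140, 137, 138, 112, 74, 73, 73, 71, 71, 73, 70, 71, 74, 70, 77, 89, 94, 102, 106, 113, 117, 119, 119, 117, 111, 103, 96, 94, 84, 75, 73, 72, 74, 71, 72, 73, 71, 70, 75, 74]
80 [139, 141, 142, 140, 106, 91, 81, 65, 65, 65, 65, 67, 64, 64, 66, 67, 65, 66, 67, 64, 66, 66, 64, 68, 65, 65, 69, 65, 64, 66, 63, 66, 66, 66, 66, 68, 67, 64, 68, 66]
90 [142, 141, 143, 142, 141, 105, 92, 91, 92, 93, 91, 92, 92, 90, 92, 93, 92, 90, 88, 91, 93, 90, 91,
[... 1421 characters left out ...]
 175, 169, 155, 143, 117, 147, 146, 146, 146, 147, 147, 147, 147, 148, 146, 146, 147]
170 [147, 148, 149, 149, 147, 145, 144, 145, 143, 143, 144, 144, 144, 144, 145, 123, 138, 158, 165, 173, 180, 199, 195, 184, 175, 169, 156, 133, 141, 145, 145, 144, 142, 146, 146, 145, 144, 146, 146, 144]
180 [135, 137, 135, 135, 135, 135, 136, 134, 136, 138, 138, 138, 140, 140, 141, 112, 137, 158, 167, 172, 182, 196, 193, 185, 175, 170, 156, 131, 127, 144, 144, 145, 144, 143, 144, 145, 144, 143, 144, 145]
190 [127, 127, 126, 128, 127, 128, 128, 128, 128, 127, 128, 128, 130, 130, 132, 106, 138, 157, 165, 173, 181, 196, 192, 183, 176, 168, 154, 132, 136, 139, 140, 140, 140, 138, 134, 133, 138, 139, 138, 138]
```

>>> {"api": "step_arm", "payload": {
  "linear": [
    [0.02, 0, 0.003],
    [0.04, 0, 0.003],
    [0.06, 0, 0.003],
    [0.075, 0, 0.003],
    [0.09, 0, 0.003],
    [0.1, 0, 0.003],
    [0.11, 0, 0.003]
  ],
  "turn": [0, 0, 0, 0, 0, 0, 0]
}}

```text
time_s: 41.75
ee_pos: [385.8, 360.0, 35.9]
ee_rot: [180.0, 0.0, 14.4]
force: [0.0, 0.6, -0.8]
gripper_width: 23.7
gripper_force: 50.0
```

>>> {"api": "step_arm", "payload": {
  "linear": [
    [0.01, 0, -0.003],
    [0.025, 0, -0.003],
    [0.04, 0, -0.003],
    [0.055, 0, -0.003],
    [0.07, 0, -0.003],
    [0.085, 0, -0.003],
    [0.1, 0, -0.003],
    [0.11, 0, -0.003],
    [0.11, 0, -0.003]
  ],
  "turn": [0, 0, 0, 0, 0, 0, 0, 0, 0]
}}

```text
time_s: 42.88
ee_pos: [417.8, 368.2, 36.8]
ee_rot: [180.0, -0.0, 14.4]
force: [0.0, 0.3, -0.3]
gripper_width: 23.7
gripper_force: 50.0
```

>>> {"api": "step_arm", "payload": {
  "linear": [
    [0.007, 0, 0],
    [0.014, 0, 0],
    [0.02, 0, 0],
    [0.026, 0, 0],
    [0.026, 0, 0]
  ],
  "turn": [0, 0, 0, 0, 0]
}}

```text
time_s: 43.5
ee_pos: [425.3, 370.2, 36.8]
ee_rot: [-180.0, -0.0, 14.4]
force: [-0.6, 0.2, -1.3]
gripper_width: 23.7
gripper_force: 50.0
```

```bash
python3 - <<'E'
from h import *
import pickle
f=grab('wrist','w16.png'); pickle.dump(f,open('w16.pkl','wb')); T=pose(); Ti=np.linalg.inv(T); print(T[:3,3]); g=f['color'].mean(2).astype(int)
for u in (306,313,320): print(u,g[60:300:3,u].tolist())
t=lambda u,v,z:(Ti@np.append(onz(f,u,v,z),1))[:3].round(1)
for v in range(60,300,10): print(v,t(313,v,32)[0],t(313,v,44)[0],g[v,280:346:3].tolist())
E
```

```text
[425.21942434 370.13055052  36.84128253]
306 [149, 150, 148, 148, 147, 147, 148, 147, 149, 151, 148, 148, 147, 146, 147, 145, 145, 146, 146, 147, 147, 147, 149, 148, 158, 149, 149, 148, 138, 138, 154, 166, 170, 172, 179, 180, 180, 178, 180, 180, 179, 180, 179, 180, 179, 157, 109, 211, 211, 210, 208, 207, 209, 207, 152, 200, 203, 202, 201, 203, 202, 200, 108, 99, 202, 203, 200, 201, 199, 129, 128, 66, 66, 67, 66, 68, 116, 126, 68, 68]
313 [151, 149, 148, 146, 146, 146, 145, 146, 147, 145, 147, 146, 146, 147, 148, 143, 146, 146, 148, 149, 151, 151, 150, 149, 149, 149, 149, 194, 196, 195, 199, 200, 199, 201, 202, 211, 214, 214, 213, 213, 212, 211, 211, 211, 210, 191, 98, 208, 209, 208, 210, 207, 205, 203, 154, 200, 201, 201, 201, 202, 202, 201, 108, 109, 200, 200, 201, 200, 198, 168, 123, 72, 68, 70, 70, 68, 114, 126, 69, 70]
320 [150, 148, 148, 148, 147, 145, 145, 147, 147, 149, 148, 150, 149, 147, 150, 149, 148, 148, 148, 150, 152, 149, 151, 151, 152, 151, 153, 155, 153, 146, 136, 160, 147, 152, 170, 181, 182, 182, 181, 183, 182, 183, 181, 180, 182, 161, 106, 210, 208, 206, 206, 206, 
[... 2403 characters left out ...]
 203, 203, 203, 202, 202, 201, 203, 202, 202, 202, 202, 202, 201, 202, 201, 201, 201, 200, 201, 200]
250 24.5 28.0 [120, 120, 122, 125, 122, 122, 123, 117, 119, 124, 124, 124, 124, 125, 119, 117, 120, 123, 123, 121, 122, 118]
260 20.2 24.0 [197, 202, 199, 200, 198, 199, 199, 202, 201, 201, 201, 201, 200, 197, 199, 200, 198, 199, 199, 200, 196, 198]
270 15.8 19.9 [126, 127, 126, 126, 129, 129, 127, 126, 130, 126, 124, 123, 130, 128, 126, 127, 128, 126, 123, 126, 128, 127]
280 11.3 15.8 [21, 50, 64, 67, 67, 66, 66, 65, 68, 65, 68, 70, 65, 66, 67, 68, 68, 66, 70, 70, 60, 36]
290 6.8 11.6 [24, 119, 127, 125, 127, 129, 129, 127, 131, 127, 126, 126, 130, 132, 132, 129, 128, 126, 126, 126, 127, 76]
```

>>> {"api": "step_arm", "payload": {
  "linear": [
    [0.005, 0, 0],
    [0.01, 0, 0],
    [0.014, 0, 0],
    [0.014, 0, 0]
  ],
  "turn": [0, 0, 0, 0]
}}

```text
time_s: 44.05
ee_pos: [426.0, 370.1, 36.6]
ee_rot: [179.9, 0.4, 14.4]
force: [-9.0, 0.0, 3.3]
gripper_width: 23.7
gripper_force: 50.0
```

>>> {"api": "step_arm", "payload": {
  "linear": [
    [-0.01, 0, 0],
    [-0.01, 0, 0],
    [-0.01, 0, 0]
  ],
  "turn": [0, 0, 0],
  "fingers": 0.1
}}

```text
time_s: 44.42
ee_pos: [426.9, 370.7, 37.0]
ee_rot: [-180.0, -0.1, 14.4]
force: [-0.3, 0.5, 0.1]
gripper_width: 41.1
gripper_force: 0.0
```

>>> {"api": "step_arm", "payload": {
  "linear": [
    [0, 0, -0.1],
    [0, 0, -0.3],
    [0, 0, -0.31],
    [0, 0, -0.31],
    [0, 0, -0.31]
  ],
  "turn": [0, 0, 0, 0, 0]
}}

```text
time_s: 45.05
ee_pos: [425.6, 369.7, 128.3]
ee_rot: [179.9, 0.2, 14.4]
force: [0.1, -0.7, 0.3]
gripper_width: 40.7
gripper_force: 0.0
```

```bash
python3 - <<'E'
from h import *
import pickle
f=grab('wrist','w17.png'); pickle.dump(f,open('w17.pkl','wb')); T=pose(); Ti=np.linalg.inv(T); print(T[:3,3]); 
w2=pickle.load(open('w2.pkl','rb')); print('cam',f['E'][:3,3],w2['E'][:3,3])
a=f['color'].mean(2).astype(int); b=w2['color'].mean(2).astype(int)
for u in (311,390,430): print(u,'now',a[100:275:3,u].tolist(),'was',b[100:275:3,u].tolist())
# slots: rear edges of packs
for u in (370,390,480): print(u,a[60:220:4,u].tolist())
E
```

```text
[425.64531106 369.77585028 128.27311579]
cam [496.48971198 388.43834513 288.00766358] [496.30709755 387.21351215 288.86461503]
311 now [149, 152, 150, 152, 151, 149, 150, 152, 153, 153, 156, 164, 153, 193, 200, 206, 207, 211, 210, 198, 197, 197, 197, 198, 137, 218, 219, 218, 216, 192, 211, 213, 213, 215, 199, 108, 212, 213, 211, 209, 118, 113, 117, 116, 116, 198, 67, 68, 128, 72, 70, 129, 70, 69, 68, 72, 102, 98, 95] was [140, 141, 142, 141, 141, 142, 140, 140, 143, 143, 143, 145, 143, 139, 192, 195, 200, 201, 204, 196, 191, 192, 191, 190, 140, 208, 209, 206, 203, 193, 199, 201, 202, 200, 185, 103, 201, 201, 199, 197, 136, 76, 103, 105, 104, 121, 112, 59, 66, 118, 63, 64, 120, 62, 60, 64, 87, 89, 82]
390 now [187, 171, 146, 104, 29, 64, 67, 64, 64, 65, 64, 67, 63, 64, 62, 64, 63, 59, 62, 60, 62, 62, 63, 62, 63, 58, 52, 141, 150, 183, 202, 221, 190, 161, 149, 147, 145, 143, 145, 148, 145, 142, 140, 91, 92, 93, 92, 94, 92, 95, 94, 94, 96, 95, 101, 100, 100, 95, 92] was [174, 163, 140, 102, 108, 105, 152, 176, 176, 176, 175, 174, 174, 175, 176, 178, 176, 175, 174, 174, 175, 174, 175, 17
[... 630 characters left out ...]
, 156, 131, 151, 150, 146, 144, 139, 139, 138, 139, 138, 139, 139, 139, 138, 137, 139, 141, 142, 141, 141, 138, 136, 136, 136, 140]
370 [191, 193, 192, 191, 194, 193, 193, 193, 193, 191, 189, 164, 119, 196, 194, 195, 195, 64, 13, 21, 19, 22, 16, 13, 21, 27, 19, 24, 29, 26, 98, 165, 190, 227, 189, 146, 162, 164, 160, 155]
390 [72, 116, 190, 189, 191, 192, 192, 192, 191, 190, 187, 165, 120, 29, 65, 63, 64, 65, 63, 63, 66, 62, 63, 62, 61, 62, 65, 62, 63, 59, 84, 150, 191, 224, 190, 140, 147, 145, 145, 147]
480 [61, 75, 185, 184, 185, 187, 186, 187, 187, 187, 185, 167, 126, 75, 75, 74, 74, 80, 132, 181, 181, 181, 183, 182, 134, 182, 160, 113, 156, 122, 106, 45, 50, 50, 50, 41, 74, 148, 150, 151]
```

```bash
python3 -c "
from workcell import env
print(env.job_done())"
```

```text
the job is handed in; nothing more can be done
None
```

I handed the job in at about 45 s without seeing the verdict: the wide pack is in the left bay, the slim pack is in the middle bay, the bail is down and the pin is back through fork and eye; I saw no third pack, so the right bay is empty.

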